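Load the sample holders on the dial scale and tare it

TASK

Open the clamp lever beside the dial of the dial scale by pushing it right over to the front. Stand every steel sample holder upright in a tapered cup of the scale's pan, fully home, one to a cup, and let go of them. Then, with them all on, tare the scale: turn the dial's bezel until its broad zero mark stands over the tip of the needle. Last, close the clamp lever by pushing it right over to the back; leave the beaker, the marker and the vial as they are.

Things in the scene. Friction and masses are not known exactly. Their poses are not given: they have to be found in the camera images.
- holder_a_mid (a point): centre (42.5 mm above the foot) of a plain steel sample holder, 85 mm tall; of four alike, three or four are present; z points from foot to top. The lower 34 mm is a taper, 35 mm across at the flat foot, 46 mm at its shoulder; above it a round grip 18 mm across, from 34 to 80 mm over the foot, then a disc 24 mm across, 5 mm thick. 150 g, nearly all in the taper. Stands on the bench at the start
- holder_b_mid (a point): centre (42.5 mm above the foot) of a plain steel sample holder, 85 mm tall; of four alike, three or four are present; z points from foot to top. The lower 34 mm is a taper, 35 mm across at the flat foot, 46 mm at its shoulder; above it a round grip 18 mm across, from 34 to 80 mm over the foot, then a disc 24 mm across, 5 mm thick. 150 g, nearly all in the taper. Stands on the bench at the start
- holder_c_mid (a point): centre (42.5 mm above the foot) of a plain steel sample holder, 85 mm tall; of four alike, three or four are present; z points from foot to top. The lower 34 mm is a taper, 35 mm across at the flat foot, 46 mm at its shoulder; above it a round grip 18 mm across, from 34 to 80 mm over the foot, then a disc 24 mm across, 5 mm thick. 150 g, nearly all in the taper. Stands on the bench at the start
- holder_d_mid (a point): centre (42.5 mm above the foot) of a plain steel sample holder, 85 mm tall; of four alike, three or four are present; z points from foot to top. The lower 34 mm is a taper, 35 mm across at the flat foot, 46 mm at its shoulder; above it a round grip 18 mm across, from 34 to 80 mm over the foot, then a disc 24 mm across, 5 mm thick. 150 g, nearly all in the taper. Stands on the bench at the start
- socket_0 (a point): centre of the mouth of one of four alike open tapered cups, two by two, 72 mm apart, on the square pan of the dial scale; z is up. Mouth 44 mm across inside and 52 mm outside, 34 mm deep, about 95 mm over the bench with the pan unloaded. A holder sits fully home when its foot is 26 mm below the mouth, that is with its centre about 16.5 mm above this point. Mouths and pan sink together, up to 17 mm, under load (about 0.6 N per mm)
- socket_1 (a point): centre of the mouth of one of four alike open tapered cups, two by two, 72 mm apart, on the square pan of the dial scale; z is up. Mouth 44 mm across inside and 52 mm outside, 34 mm deep, about 95 mm over the bench with the pan unloaded. A holder sits fully home when its foot is 26 mm below the mouth, that is with its centre about 16.5 mm above this point. Mouths and pan sink together, up to 17 mm, under load (about 0.6 N per mm)
- socket_2 (a point): centre of the mouth of one of four alike open tapered cups, two by two, 72 mm apart, on the square pan of the dial scale; z is up. Mouth 44 mm across inside and 52 mm outside, 34 mm deep, about 95 mm over the bench with the pan unloaded. A holder sits fully home when its foot is 26 mm below the mouth, that is with its centre about 16.5 mm above this point. Mouths and pan sink together, up to 17 mm, under load (about 0.6 N per mm)
- socket_3 (a point): centre of the mouth of one of four alike open tapered cups, two by two, 72 mm apart, on the square pan of the dial scale; z is up. Mouth 44 mm across inside and 52 mm outside, 34 mm deep, about 95 mm over the bench with the pan unloaded. A holder sits fully home when its foot is 26 mm below the mouth, that is with its centre about 16.5 mm above this point. Mouths and pan sink together, up to 17 mm, under load (about 0.6 N per mm)
- scale: white-topped dial scale, base 150 x 320 x 36 mm, fixed to the bench; origin at the centre of its underside, x axis across its depth, away from its front; y along its length towards the pan. The pan with the cups is at its +y end; the grey round turret (its upper part a stem 44 mm across) with the dial bezel stands 55 mm to -y of the middle, and the clamp lever 132 mm to -y
- bezel (a joint): turn of the dial's bezel about the vertical, rad, positive anticlockwise seen from above; turns without end either way, stays where it is left (about 0.04 N m to turn). The zero mark stands over the needle when this equals joint needle, give or take whole turns
- needle (a joint): turn of the dial's needle, rad, same sense as the bezel; driven by the pan (0.18 rad per mm of sinking), near 0.1 unloaded, about 0.45 more per holder; it cannot be turned by hand
- bezel_grip (a point): on the axis of the bezel at the height to grip, 10 mm below its rim; the bezel is a plain grey knurled drum 54 mm across and 24 mm tall on the turret; its rim is about 114 mm over the bench; the dial on its top turns with it
- zero_mark (a point): zero mark of the bezel: the one broad black bar among eleven fine lines on the white dial, carried on over the rim; this point is 21 mm from the axis, on top
- needle_tip (a point): tip of the slim black needle that runs from the centre of the dial outward, 21 mm from the axis
- clamp (a joint): clamp lever beside the dial, rad: 0 leaning right over to the scale's front, -x (open), 1.0 leaning as far to its back, +x (closed, as at the start); goes with a light push sideways at the tip and stays where it is left
- clamp_tip (a point): centre of the ball at the end of the clamp lever, a steel stick 65 mm long with a black ball (26 mm across) at its end, on a grey block; its foot pivots about 132 mm to the scale's -y side of the middle and swings in the scale's x-z plane
- beaker: bystander: white beaker, 65 mm across, 80 mm tall, standing; origin at its foot
- marker: bystander: marker pen, 135 mm long, lying
- vial: bystander: small vial with a wide cap, 16 mm across, 40 mm tall, standing; origin at its foot
There are look-alikes about, which are no part of the job. What is shaped like the part that bears holder_d_mid but purple is not meant.

How it is judged (in metres and radians):
On the way, in this order (a step that is already met when the one before it is completed fails the run):
1. the clamp lever is open (value of joint clamp below 0.2 rad), for 0.2 s.
2. every holder present stands fully home in a cup, let go (((horizontal distance between holder_a_mid and socket_0 below 0.004 m and z of holder_a_mid in the frame of socket_0 below 0.0205 m) or (horizontal distance between holder_a_mid and socket_1 below 0.004 m and z of holder_a_mid in the frame of socket_1 below 0.0205 m) or (horizontal distance between holder_a_mid and socket_2 below 0.004 m and z of holder_a_mid in the frame of socket_2 below 0.0205 m) or (horizontal distance between holder_a_mid and socket_3 below 0.004 m and z of holder_a_mid in the frame of socket_3 below 0.0205 m)) and angle between each of holder_a_mid, holder_b_mid, holder_c_mid, holder_d_mid's own z axis and vertical below 0.09 rad and contact force between the fingers and holder_a below 0.3 N and ((horizontal distance between holder_b_mid and socket_0 below 0.004 m and z of holder_b_mid in the frame of socket_0 below 0.0205 m) or (horizontal distance between holder_b_mid and socket_1 below 0.004 m and z of holder_b_mid in the frame of socket_1 below 0.0205 m) or (horizontal distance between holder_b_mid and socket_2 below 0.004 m and z of holder_b_mid in the frame of socket_2 below 0.0205 m) or (horizontal distance between holder_b_mid and socket_3 below 0.004 m and z of holder_b_mid in the frame of socket_3 below 0.0205 m)) and contact force between the fingers and holder_b below 0.3 N and ((horizontal distance between holder_c_mid and socket_0 below 0.004 m and z of holder_c_mid in the frame of socket_0 below 0.0205 m) or (horizontal distance between holder_c_mid and socket_1 below 0.004 m and z of holder_c_mid in the frame of socket_1 below 0.0205 m) or (horizontal distance between holder_c_mid and socket_2 below 0.004 m and z of holder_c_mid in the frame of socket_2 below 0.0205 m) or (horizontal distance between holder_c_mid and socket_3 below 0.004 m and z of holder_c_mid in the frame of socket_3 below 0.0205 m)) and contact force between the fingers and holder_c below 0.3 N and ((horizontal distance between holder_d_mid and socket_0 below 0.004 m and z of holder_d_mid in the frame of socket_0 below 0.0205 m) or (horizontal distance between holder_d_mid and socket_1 below 0.004 m and z of holder_d_mid in the frame of socket_1 below 0.0205 m) or (horizontal distance between holder_d_mid and socket_2 below 0.004 m and z of holder_d_mid in the frame of socket_2 below 0.0205 m) or (horizontal distance between holder_d_mid and socket_3 below 0.004 m and z of holder_d_mid in the frame of socket_3 below 0.0205 m)) and contact force between the fingers and holder_d below 0.3 N), for 0.3 s.
3. the bezel's zero mark stands over the tip of the needle (horizontal distance between zero_mark and needle_tip below 0.003 m and ((horizontal distance between holder_a_mid and socket_0 below 0.004 m and z of holder_a_mid in the frame of socket_0 below 0.0205 m) or (horizontal distance between holder_a_mid and socket_1 below 0.004 m and z of holder_a_mid in the frame of socket_1 below 0.0205 m) or (horizontal distance between holder_a_mid and socket_2 below 0.004 m and z of holder_a_mid in the frame of socket_2 below 0.0205 m) or (horizontal distance between holder_a_mid and socket_3 below 0.004 m and z of holder_a_mid in the frame of socket_3 below 0.0205 m)) and angle between each of holder_a_mid, holder_b_mid, holder_c_mid, holder_d_mid's own z axis and vertical below 0.09 rad and ((horizontal distance between holder_b_mid and socket_0 below 0.004 m and z of holder_b_mid in the frame of socket_0 below 0.0205 m) or (horizontal distance between holder_b_mid and socket_1 below 0.004 m and z of holder_b_mid in the frame of socket_1 below 0.0205 m) or (horizontal distance between holder_b_mid and socket_2 below 0.004 m and z of holder_b_mid in the frame of socket_2 below 0.0205 m) or (horizontal distance between holder_b_mid and socket_3 below 0.004 m and z of holder_b_mid in the frame of socket_3 below 0.0205 m)) and ((horizontal distance between holder_c_mid and socket_0 below 0.004 m and z of holder_c_mid in the frame of socket_0 below 0.0205 m) or (horizontal distance between holder_c_mid and socket_1 below 0.004 m and z of holder_c_mid in the frame of socket_1 below 0.0205 m) or (horizontal distance between holder_c_mid and socket_2 below 0.004 m and z of holder_c_mid in the frame of socket_2 below 0.0205 m) or (horizontal distance between holder_c_mid and socket_3 below 0.004 m and z of holder_c_mid in the frame of socket_3 below 0.0205 m)) and ((horizontal distance between holder_d_mid and socket_0 below 0.004 m and z of holder_d_mid in the frame of socket_0 below 0.0205 m) or (horizontal distance between holder_d_mid and socket_1 below 0.004 m and z of holder_d_mid in the frame of socket_1 below 0.0205 m) or (horizontal distance between holder_d_mid and socket_2 below 0.004 m and z of holder_d_mid in the frame of socket_2 below 0.0205 m) or (horizontal distance between holder_d_mid and socket_3 below 0.004 m and z of holder_d_mid in the frame of socket_3 below 0.0205 m))), for 0.3 s.
4. the clamp lever is closed again (value of joint clamp above 0.8 rad), for 0.2 s.
At the end, for the whole second after the job is handed in: every holder present is in a cup: centre within 4 mm of the cup's axis, no more than 4 mm short of home (centre under 20.5 mm above the mouth), upright within 0.09 rad, at rest; the zero mark is within 3 mm (0.14 rad) of the needle's tip; the clamp lever is beyond 0.8 rad (all of step 3 and value of joint clamp above 0.8 rad and linear speed of each of holder_a, holder_b, holder_c, holder_d below 0.02 m/s); the robot touches nothing.
It fails at once if the beaker is shifted more than 40 mm or tipped (distance of beaker from where it was at the start of the episode above 0.04 m or angle between beaker's own z axis and vertical above 0.5 rad).
It fails at once if the vial is shifted more than 40 mm or tipped (distance of vial from where it was at the start of the episode above 0.04 m or angle between vial's own z axis and vertical above 0.5 rad).
It fails at once if the marker is shifted more than 60 mm (distance of marker from where it was at the start of the episode above 0.06 m).
Of holder_a, holder_b, holder_c, holder_d only 3 to 4 are there at a start; the rules pass over those that are not, and their reading is None.
At some moment in a run one of holder_a, holder_b, holder_c, holder_d may be knocked a few centimetres aside while the robot is not near it.
Once in a run the grip may slacken for a moment while it holds something.
It also fails if it takes over 210 s, if anything falls off the work surface, if the arm or the gripper's body presses on something with over 40 N, if the wrist force passes 120 N, or if a joint passes its speed limit or range.

ROBOT

A 6-joint arm with a two-finger parallel gripper is mounted at the origin on a cart in front of the work surface, level with it; the furniture and walls round the work are solid. World frame = base frame: x ahead of the robot, y to its left, z up, the work surface at z = 0. Lengths are in mm, angles in rad, forces in N, time in s.
With the tool pointing down it reaches from about 400 to 825 mm from the base axis. Payload 7 kg.
Tool frame: the origin (TCP) lies at the very end of the fingers, on their centre line; the grasp point (between the pads) lies 19 mm behind it (robot.grip_depth is the distance from the TCP to the grasp point, in mm); y points along the fingers, x is the direction in which the jaws open and shut, and the axes are right-handed (so a half turn about y gives the same grasp; the last joint's range is limited). The gripper opens to 88 mm and grips with 3 to 60 N. Pads are 19 mm wide; open, the fingers measure 130 mm over their backs; the gripper's body (78 mm by 193 mm) begins 47 mm behind the grasp point.
Start: joints at [1.63, 0.359, 0.012, 0, -1.224, -0.288], TCP at [153.107, 657.384, 226.561] pointing down, gripper open.
Joint ranges: [-3.07, 3.07], [-1.43, 2.12], [-1.02, 1.25], [-3.03, 1.67], [-3.05, -0], [-3.03, 3.03]. Speed limits (rad/s): [2.39, 2.39, 3.01, 3.14, 3.14, 3.14].

INTERFACE

Orientations are given as a unit quaternion [x, y, z, w].
In Python, from station import robot gives the robot as it stands.
- The arm moves only by the tool send_rows, never from a script. Its argument "deltas" is a list of rows, each an object with "dp": the shift along the tool's x, y, z in mm, a list of three; "yaw": the turn about the tool's y in degrees. In form: [{"dp": [x, y, z], "yaw": yaw}, ...]. A call has 1 to 10 rows; each row is the pose to reach, as a shift and turn from the pose commanded when the call began, along the tool's axes at that moment; what a row does not reach only later rows make up. A row lasts 1/10 s, in which the tool goes at most 50 mm and 8.59 degrees, less where a joint would pass 70% of its speed; a pose out of reach is approached as far as the arm can. A call with a gripper value outside its range is refused whole. "fingers" is the closure in counts, from 0 (fully open) to 255 (shut), set as the call begins (left out, the last holds). The fingers move at their own pace and stop on an object; "newtons" is the grip in N (left out, the last holds). Time passes only in rows, so rows that repeat a pose let the fingers close. It gives the time, the measured TCP pose, the force and the opening at its end, in the units of the state.
- robot.state(): the state, without advancing time (a new reading comes with each control period).
- robot.read_camera(name): name is "side" or "top"; returns a dict with "image" (400x640x3 uint8, blue, green, red), "camera_matrix" (3x3 intrinsics, pixels), "R" (3x3) and "t" (3): a world point X has camera coordinates R X + t. Camera axes: x right, y down, z forward; pixel columns grow to the right and rows downward; lengths in mm; the calibration is good to about 2 mm. A picture is of the moment at which its call begins. There is no depth.
- robot.hand_in(): hands the job in, once; it reports no verdict.
The state is a dict: "time": time; "joint_positions": joint angles; "joint_velocities": joint speeds; "joint_torque": joint torques, N m; "eef_pos": TCP position; "tool_rot": TCP orientation; "contact_force": force on the tool from outside, world axes, zero at the start; "torque": the same for the moment, N m; "gripper_width": finger opening in mm.
Only numpy, scipy, OpenCV 4.12 (cv2) and the standard library are available. Lean on these libraries where they do the work, as an engineer would, in place of code of your own. Each camera call takes 0.05 s, during which the arm holds its last target.

## Working session

There is one attempt and no reset: what is moved stays moved. The work goes in short steps, Python scripts to look and compute and a tool call to move; the robot and the scene stay as the last step left them, time stands still between calls to the robot, and variables do not carry over. Pictures are saved under pics/ and viewed, and the job is handed in when it is done.

Besides the shell and the picture viewer there is one more tool, called after "Call:" as name([rows], argument=value, ...), one row to a line, values as JSON. send_rows: Moves the arm, as the interface text tells. Its arguments: {"type":"object","properties":{"deltas":{"type":"array","items":{"type":"object","properties":{"dp":{"type":"array","items":{"type":"number"}},"yaw":{"type":"number"}}}},"fingers":{"type":"number"},"newtons":{"type":"number"}},"required":["deltas"]}

```bash
ls; mkdir -p pics; python3 - <<'E'
from station import robot
import cv2
print(robot.state())
for n in("side","top"):
    c=robot.read_camera(n); cv2.imwrite(f"pics/{n}0.png",c["image"]); print(n,c["camera_matrix"],c["R"],c["t"])
E
```

```text
pics
{'time': 0.0, 'joint_positions': array([ 1.63006247e+00,  3.59385421e-01,  1.10262624e-02, -3.42422686e-04,
       -1.22408404e+00, -2.88077929e-01]), 'joint_velocities': array([ 0.00062499, -0.00021798,  0.00090273, -0.00126377, -0.00146793,
       -0.00092649]), 'joint_torque': array([-7.88643720e-04, -5.82728684e+01,  2.93062609e+01,  6.99710727e+00,
        6.99476586e-03, -1.60083887e-04]), 'eef_pos': array([153.03728282, 656.90852902, 225.61083503]), 'tool_rot': array([ 0.44004826, -0.55342377,  0.55424637, -0.43919314]), 'contact_force': array([-0.03181912,  0.17183377,  0.27930108]), 'torque': array([-0.02946594, -0.04601509, -0.02956504]), 'gripper_width': 87.44471955491052}
side [[480.34728531   0.         326.53684691]
 [  0.         480.34728531 194.81500115]
 [  0.           0.           1.        ]] [[ 0.93810247 -0.34628185  0.00725527]
 [-0.1895678  -0.53085881 -0.82598606]
 [ 0.2898755   0.7734842  -0.56364385]] [-507.25216118  242.5033848  1172.98697184]
top [[427.12510191   0.         318.81716306]
 [  0.         427.12510191 198.51753886]
 [  0.           0.           1.        ]] [[ 4.91173380e-03 -9.99987908e-01 -2.42002756e-04]
 [-9.89474222e-01 -4.82509176e-03 -1.44628777e-01]
 [ 1.44625861e-01  9.49833542e-04 -9.89485957e-01]] [  51.39954174  570.68983993 1112.2437148 ]
```

View pics/side0.png

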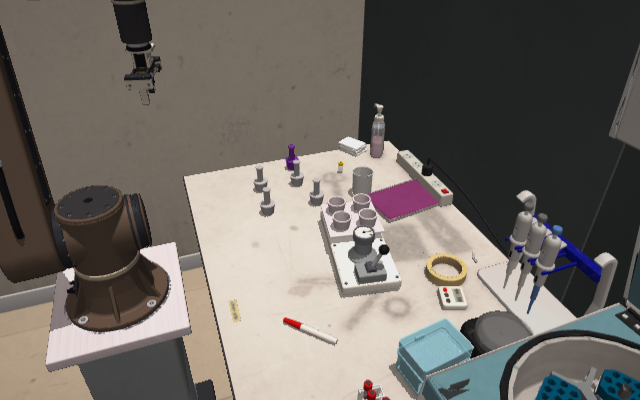

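View pics/top0.png

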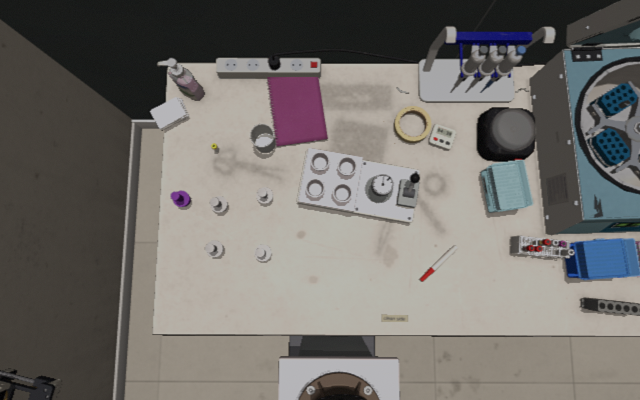

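```bash
cat > h.py <<'E'
import numpy as np,cv2
from station import robot
def cam(n):
    c=robot.read_camera(n); return c
def ray(c,u,v,z):
    K,R,t=c["camera_matrix"],c["R"],c["t"]
    d=R.T@np.linalg.solve(K,[u,v,1.]); o=-R.T@t
    return o+d*(z-o[2])/d[2]
def proj(c,X):
    p=c["camera_matrix"]@(c["R"]@np.array(X,float)+c["t"]); return p[:2]/p[2]
def tri(cs,uvs):
    A=[]
    for c,(u,v) in zip(cs,uvs):
        P=c["camera_matrix"]@np.c_[c["R"],c["t"]]
        A+= [u*P[2]-P[0], v*P[2]-P[1]]
    X=np.linalg.svd(np.array(A))[2][-1]; return X[:3]/X[3]
def crop(c,x0,y0,w,h,k,name):
    cv2.imwrite("pics/"+name,cv2.resize(c["image"][y0:y0+h,x0:x0+w],None,fx=k,fy=k,interpolation=cv2.INTER_CUBIC))
E
python3 - <<'E'
from h import *
c=cam("top")
crop(c,160,130,130,140,4,"t1a.png")
crop(c,290,140,140,90,5.5,"t1b.png")
s=cam("side")
crop(s,310,180,100,120,5,"s1b.png")
crop(s,240,130,140,100,5,"s1a.png")
E
```

```text
(no output)
```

View pics/t1a.png

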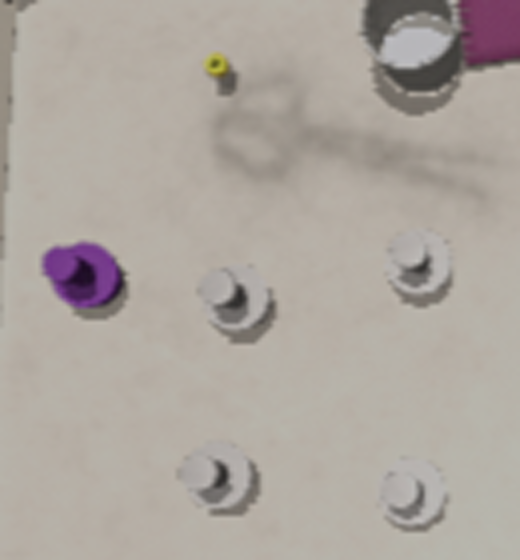

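View pics/t1b.png

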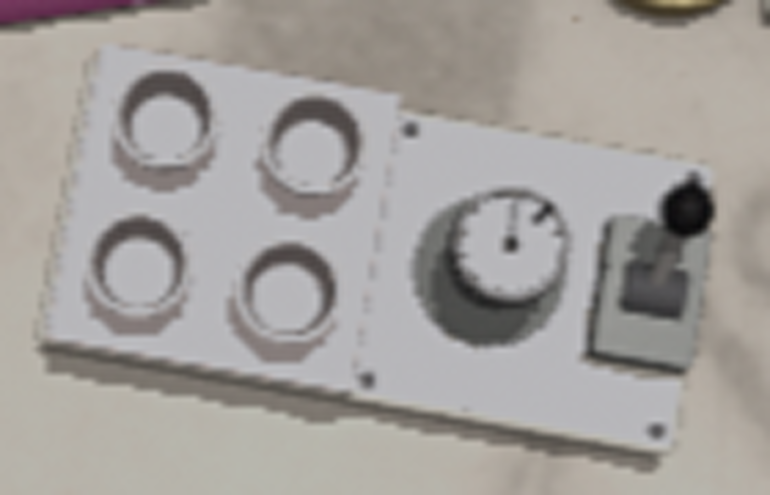

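View pics/s1a.png

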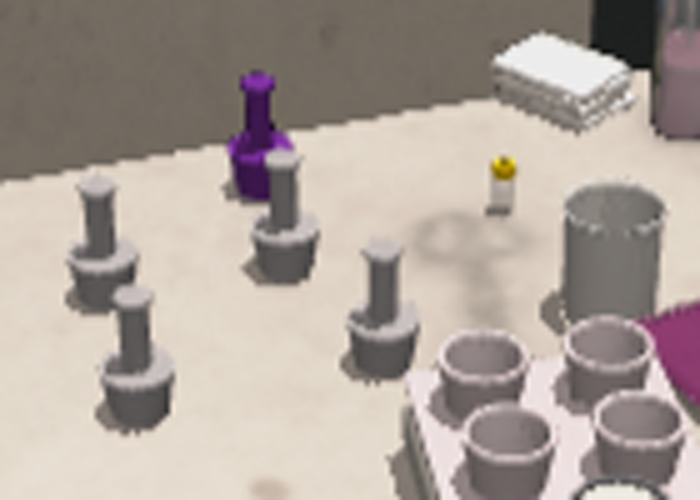

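View pics/s1b.png

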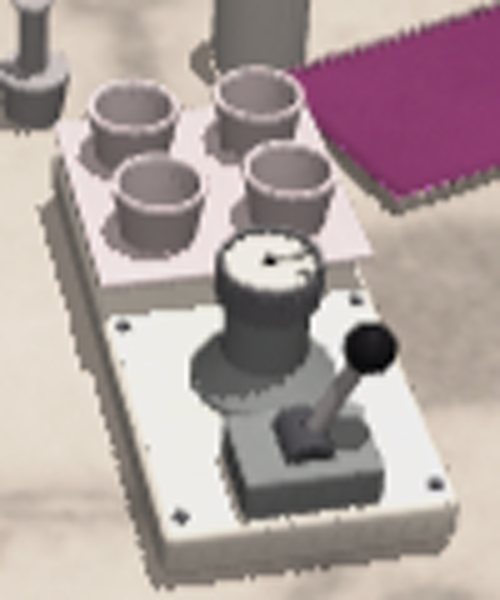

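```bash
python3 - <<'E'
from h import *
c=cam("top")
f=lambda u,v,k,x0,y0:((u+.5)/k-.5+x0,(v+.5)/k-.5+y0)
for d,s in [((219,287),(240,300)),((408,251),(421,268)),((204,472),(221,478)),((401,493),(414,495))]:
    print(ray(c,*f(*d,4,160,130),85).round(1),ray(c,*f(*s,4,160,130),34).round(1))
for m in [(165,117),(312,145),(138,262),(286,290)]: print(ray(c,*f(*m,5.5,290,140),95).round(1))
print("dial",ray(c,*f(511,244,5.5,290,140),114).round(1))
g=lambda u,v:f(u,v,5,310,180)
s=cam("side")
print("ball",tri([c,s],[f(688,208,5.5,290,140),g(371,348)]))
print("dial",tri([c,s],[f(511,244,5.5,290,140),g(270,261)]))
print([ray(s,*g(*m),95).round(1) for m in [(135,108),(258,92),(158,183),(289,170)]])
h=lambda u,v:f(u,v,5,240,130)
print([ray(s,*h(*m),85).round(1) for m in [(97,185),(132,295),(282,158),(382,247)]])
# beaker, vial
print("vial",ray(c,*f(217,64,4,160,130),40),"beaker", ray(c,*f(412,38,4,160,130),80),ray(c,263,146,0))
print("marker",ray(c,421,279,5),ray(c,455,246,5))
print("purple",ray(c,*f(60,265,4,160,130),85))
from scipy.spatial.transform import Rotation as R
st=robot.state(); print(R.from_quat(st["tool_rot"]).as_matrix().round(3))
E
```

```text
[555.3 325.2  85. ] [553.5 323.3  34. ]
[579.5 203.1  85. ] [576. 201.  34.]
[435.9 330.   85. ] [433.5 331.3  34. ]
[423.2 203.8  85. ] [422.8 202.1  34. ]
[661.9  52.6  95. ]
[648.6 -17.   95. ]
[592.  65.  95.]
[579.1  -4.5  95. ]
dial [ 598.  -107.6  114. ]
ball [ 614.67045999 -188.992067    117.91152076]
dial [ 598.42435177 -107.73555787  113.65303433]
[array([593.4,  63.5,  95. ]), array([664.4,  54.8,  95. ]), array([579.7,  -5.6,  95. ]), array([650.4, -18.6,  95. ])]
[array([437.4, 335.6,  85. ]), array([427. , 206.4,  85. ]), array([557. , 328.8,  85. ]), array([582.4, 206.8,  85. ])]
vial [716.49112452 344.00051887  40.        ] beaker [723.99188537 204.65119738  80.        ] [727.01947801 214.08939078   0.        ]
marker [ 356.47942303 -224.03941186    5.        ] [ 445.9727134  -319.92867083    5.        ]
purple [569.18935451 429.19403763  85.        ]
[[-0.227 -0.     0.974]
 [-0.974 -0.001 -0.227]
 [ 0.001 -1.     0.   ]]
```

```bash
cat >> h.py <<'E'
from scipy.spatial.transform import Rotation as Rot
def go(*targets):
    st=robot.state(); M=Rot.from_quat(st["tool_rot"]).as_matrix()
    print("t",round(st["time"],1),"pos",st["eef_pos"].round(1),"ang_z",np.degrees(np.arctan2(M[1,2],M[0,2])).round(1),"F",st["contact_force"].round(1),"w",round(st["gripper_width"],1),"q",st["joint_positions"].round(2))
    for t in targets: print("to",t,"dp",(M.T@(np.array(t,float)-st["eef_pos"])).round(1))
XS=np.array([.983,-.182,0]);YS=np.array([.182,.983,0])
BALL=np.array([614.7,-189,0])
E
python3 - <<'E'
from h import *
a=BALL+XS*42
go(a+[0,0,226],a+[0,0,108])
E
```

```text
t 0.3 pos [153.1 657.3 226.3] ang_z -13.1 F [0.2 1.2 1.3] w 87.7 q [ 1.63  0.36  0.01 -0.   -1.22 -0.29]
to [ 655.986 -196.644  226.   ] dp [7.176e+02 7.000e-01 6.835e+02]
to [ 655.986 -196.644  108.   ] dp [717.5 118.7 683.5]
```

Call:
send_rows([
  {"dp":[718,0,683],"yaw":0},
  {"dp":[718,0,683],"yaw":0},
  {"dp":[718,0,683],"yaw":0},
  {"dp":[718,0,683],"yaw":0},
  {"dp":[718,0,683],"yaw":0},
  {"dp":[718,0,683],"yaw":0},
  {"dp":[718,0,683],"yaw":0},
  {"dp":[718,0,683],"yaw":0},
  {"dp":[718,0,683],"yaw":0},
  {"dp":[718,0,683],"yaw":0},
], fingers=255, newtons=20)

```text
time: 1.3
eef_pos: [407.1, 224.6, 227.0]
tool_rot: [-0.439, 0.554, -0.554, 0.44]
contact_force: [0.1, 1.4, 0.2]
gripper_width: 13.2
```

```bash
python3 - <<'E'
from h import *
a=BALL+XS*42
go(a+[0,0,226],a+[0,0,108])
E
```

```text
t 1.3 pos [407.1 224.6 227. ] ang_z -13.1 F [0.1 1.4 0.2] w 13.2 q [ 0.93  0.   -0.43  0.   -1.13  0.41]
to [ 655.986 -196.644  226.   ] dp [354.    0.8 337.7]
to [ 655.986 -196.644  108.   ] dp [354.1 118.8 337.7]
```

Call:
send_rows([
  {"dp":[354,0,338],"yaw":0},
  {"dp":[354,0,338],"yaw":0},
  {"dp":[354,0,338],"yaw":0},
  {"dp":[354,0,338],"yaw":0},
  {"dp":[354,0,338],"yaw":0},
  {"dp":[354,0,338],"yaw":0},
  {"dp":[354,0,338],"yaw":0},
  {"dp":[354,0,338],"yaw":0},
  {"dp":[354,0,338],"yaw":0},
  {"dp":[354,0,338],"yaw":0},
])

```text
time: 2.3
eef_pos: [656.3, -197.8, 226.1]
tool_rot: [-0.44, 0.554, -0.554, 0.439]
contact_force: [0.7, 0.0, 0.0]
gripper_width: 0.4
```

Call:
send_rows([
  {"dp":[0,0,0],"yaw":0},
  {"dp":[0,0,0],"yaw":0},
])

```text
time: 2.5
eef_pos: [655.3, -196.1, 225.4]
tool_rot: [-0.439, 0.555, -0.554, 0.439]
contact_force: [-0.3, 0.4, -1.5]
gripper_width: 0.8
```

```bash
python3 - <<'E'
from h import *
a=BALL+XS*42
go(a+[0,0,226],a+[0,0,108],a-XS*52+[0,0,108])
E
```

```text
t 2.5 pos [ 655.3 -196.1  225.4] ang_z -13.2 F [-0.3  0.4 -1.5] w 0.8 q [-0.01  0.37  0.03 -0.   -1.23  1.35]
to [ 655.986 -196.644  226.   ] dp [ 0.4 -0.6  0.8]
to [ 655.986 -196.644  108.   ] dp [  0.4 117.4   1. ]
to [ 604.87 -187.18  108.  ] dp [  2.9 117.5 -50.9]
```

Call:
send_rows([
  {"dp":[0,50,1],"yaw":0},
  {"dp":[0,100,1],"yaw":0},
  {"dp":[0,117,1],"yaw":0},
  {"dp":[0,117,1],"yaw":0},
  {"dp":[1,117,-20],"yaw":0},
  {"dp":[2,117,-35],"yaw":0},
  {"dp":[2,117,-50],"yaw":0},
  {"dp":[3,117,-60],"yaw":0},
  {"dp":[3,117,-70],"yaw":0},
  {"dp":[3,117,-75],"yaw":0},
])

```text
time: 3.5
eef_pos: [581.5, -180.6, 110.6]
tool_rot: [0.439, -0.553, 0.554, -0.44]
contact_force: [1.9, -0.2, -0.7]
gripper_width: 0.5
```

```bash
python3 - <<'E'
from h import *
go()
c=cam("side");crop(c,310,180,110,120,5,"s2.png")
E
```

```text
t 3.5 pos [ 581.5 -180.6  110.6] ang_z -13.1 F [ 1.9 -0.2 -0.7] w 0.5 q [ 0.02  0.35 -0.29  0.   -0.93  1.32]
```

View pics/s2.png

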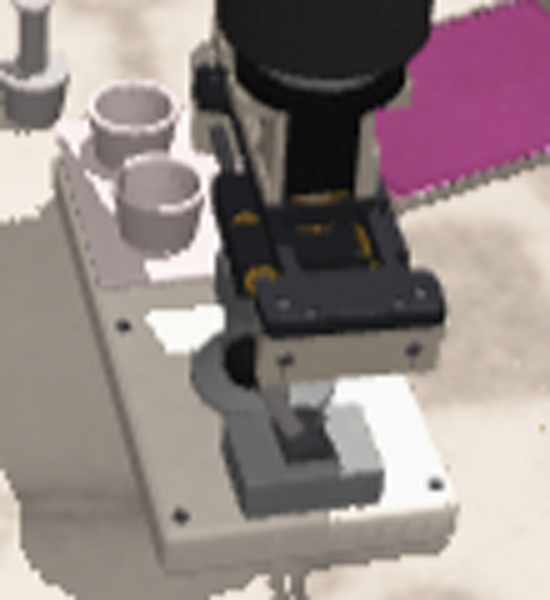

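Call:
send_rows([
  {"dp":[0,0,-5],"yaw":0},
  {"dp":[0,0,-9],"yaw":0},
  {"dp":[0,0,-12],"yaw":0},
  {"dp":[0,0,-12],"yaw":0},
])

```text
time: 3.95
eef_pos: [577.9, -179.3, 111.8]
tool_rot: [0.437, -0.549, 0.557, -0.444]
contact_force: [18.9, -7.2, -6.0]
gripper_width: 0.4
```

Call:
send_rows([
  {"dp":[0,0,10],"yaw":0},
  {"dp":[0,-50,10],"yaw":0},
  {"dp":[0,-100,10],"yaw":0},
  {"dp":[0,-115,10],"yaw":0},
])

```text
time: 4.35
eef_pos: [581.9, -181.2, 229.9]
tool_rot: [0.439, -0.552, 0.555, -0.441]
contact_force: [0.9, -0.3, -0.3]
gripper_width: 0.6
```

```bash
python3 - <<'E'
from h import *
c=cam("side");crop(c,240,130,180,160,4,"s3.png")
go(np.array([424,204,210]),np.array([424,204,130]),)
E
```

```text
t 4.4 pos [ 582.  -181.1  230.4] ang_z -13.1 F [ 1.4 -0.4  2.3] w 0.5 q [ 0.02  0.25 -0.14  0.   -1.18  1.32]
to [424 204 210] dp [-339.3   18.8 -241.2]
to [424 204 130] dp [-339.3   98.8 -241.8]
```

View pics/s3.png

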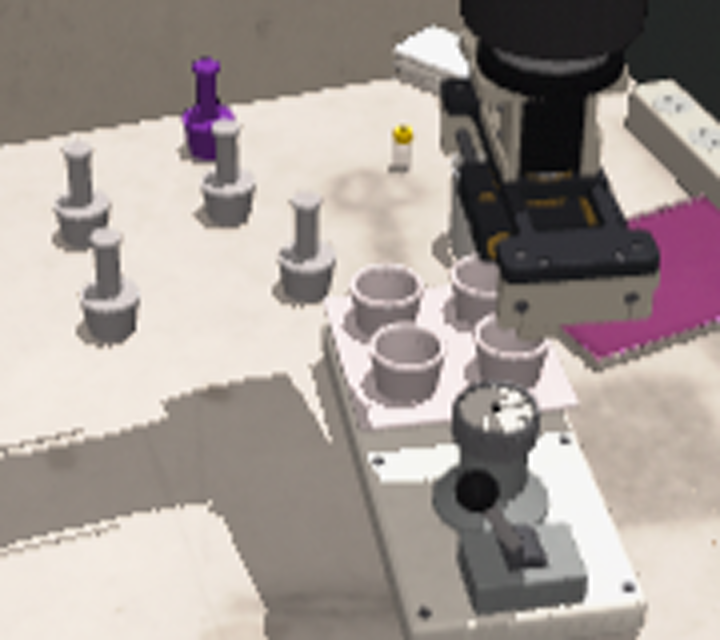

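Call:
send_rows([
  {"dp":[-339,40,-241],"yaw":0},
  {"dp":[-339,40,-241],"yaw":0},
  {"dp":[-339,40,-241],"yaw":0},
  {"dp":[-339,40,-241],"yaw":0},
  {"dp":[-339,40,-241],"yaw":0},
  {"dp":[-339,40,-241],"yaw":0},
  {"dp":[-339,40,-241],"yaw":0},
  {"dp":[-339,80,-241],"yaw":0},
  {"dp":[-339,80,-241],"yaw":0},
  {"dp":[-339,80,-241],"yaw":0},
], fingers=110)

```text
time: 5.4
eef_pos: [419.5, 205.4, 141.8]
tool_rot: [0.442, -0.553, 0.553, -0.439]
contact_force: [-0.1, -0.2, 0.2]
gripper_width: 49.9
```

Call:
send_rows([
  {"dp":[0,0,0],"yaw":0},
  {"dp":[0,0,0],"yaw":0},
])

```text
time: 5.6
eef_pos: [422.3, 203.9, 144.8]
tool_rot: [0.44, -0.554, 0.554, -0.439]
contact_force: [-0.0, 0.0, 0.9]
gripper_width: 49.8
```

```bash
python3 - <<'E'
from h import *
go([424,204,47])
c=cam("top");crop(c,160,130,140,140,4,"t4.png")
c=cam("side");crop(c,230,110,140,120,4,"s4.png")
E
```

```text
t 5.6 pos [422.3 203.9 144.8] ang_z -13.1 F [-0.   0.   0.9] w 49.8 q [ 0.87  0.09 -0.54  0.   -0.94  0.47]
to [424, 204, 47] dp [-0.5 97.8  1.7]
```

View pics/s4.png

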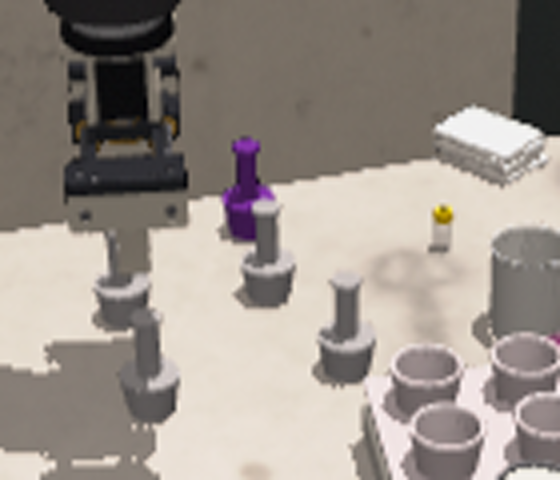

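View pics/t4.png

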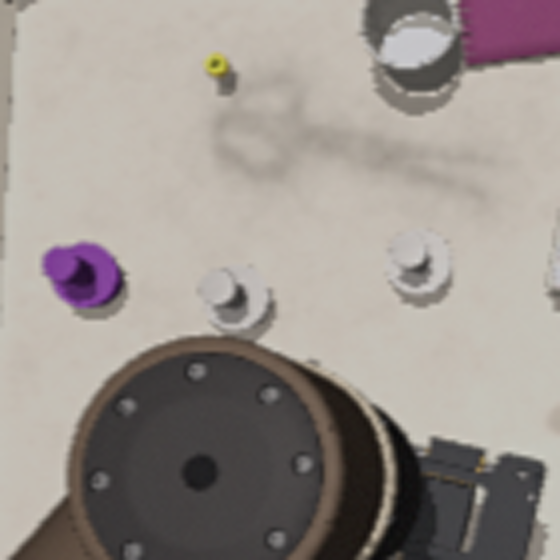

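```bash
python3 - <<'E'
from h import *
c=cam("side")
p=robot.state()["eef_pos"]
for X in [p,p+[0,0,66],[424,204,85],[424,204,34],[424,204,0]]:
    q=proj(c,X); print(X,(q-[230,110])*4)
crop(c,230,110,140,120,4,"s5.png")
E
```

```text
[422.491629   203.7076597  145.02031055] [133.37785078 247.46676438]
[422.491629   203.7076597  211.02031055] [127.01909354 166.39266736]
[424, 204, 85] [140.78050505 316.87569444]
[424, 204, 34] [145.2017204  373.74661159]
[424, 204, 0] [148.05205602 410.41101   ]
```

View pics/s5.png

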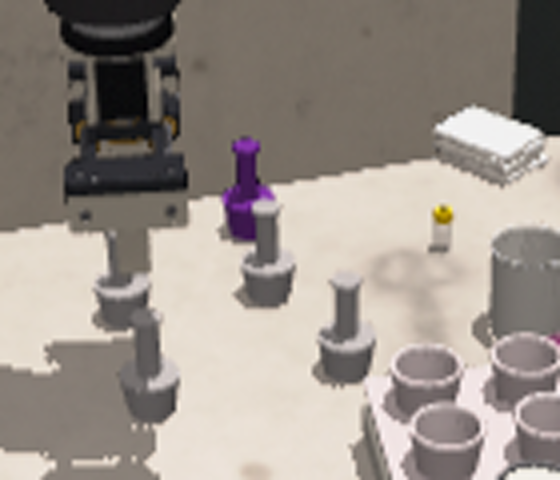

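Call:
send_rows([
  {"dp":[-1,40,2],"yaw":0},
  {"dp":[-1,75,2],"yaw":0},
  {"dp":[-1,98,2],"yaw":0},
  {"dp":[-1,98,2],"yaw":0},
  {"dp":[-1,98,2],"yaw":0},
])

```text
time: 6.25
eef_pos: [424.7, 204.6, 47.2]
tool_rot: [0.44, -0.554, 0.554, -0.439]
contact_force: [0.0, -0.3, 0.9]
gripper_width: 49.9
```

Call:
send_rows([
  {"dp":[0,0,0],"yaw":0},
  {"dp":[0,0,0],"yaw":0},
  {"dp":[0,0,0],"yaw":0},
  {"dp":[0,0,0],"yaw":0},
  {"dp":[0,0,0],"yaw":0},
], fingers=255, newtons=30)

```text
time: 6.75
eef_pos: [424.5, 205.1, 47.2]
tool_rot: [0.439, -0.554, 0.554, -0.44]
contact_force: [-0.5, -1.1, 4.5]
gripper_width: 22.6
```

```bash
python3 - <<'E'
from h import *
go()
c=cam("side");crop(c,230,110,140,120,4,"s6.png")
E
```

```text
t 6.8 pos [424.5 205.1  47.2] ang_z -13.1 F [-0.5 -1.1  4.5] w 22.6 q [ 0.87  0.23 -0.66  0.   -0.68  0.47]
```

View pics/s6.png

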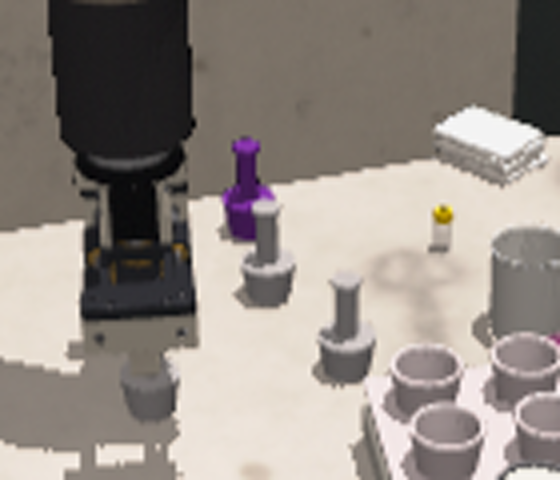

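Call:
send_rows([
  {"dp":[0,0,0],"yaw":0},
  {"dp":[0,0,0],"yaw":0},
  {"dp":[0,0,0],"yaw":0},
])

```text
time: 7.1
eef_pos: [424.5, 205.1, 47.2]
tool_rot: [0.439, -0.554, 0.554, -0.44]
contact_force: [-0.2, -0.7, 6.4]
gripper_width: 22.1
```

Call:
send_rows([
  {"dp":[0,0,0],"yaw":0},
  {"dp":[0,0,0],"yaw":0},
  {"dp":[0,7,0],"yaw":0},
  {"dp":[0,7,0],"yaw":0},
  {"dp":[0,7,0],"yaw":0},
], fingers=140)

```text
time: 7.6
eef_pos: [423.9, 204.6, 39.1]
tool_rot: [0.44, -0.554, 0.554, -0.439]
contact_force: [0.5, -0.4, 0.4]
gripper_width: 39.2
```

Call:
send_rows([
  {"dp":[0,0,0],"yaw":0},
  {"dp":[0,0,0],"yaw":0},
  {"dp":[0,0,0],"yaw":0},
  {"dp":[0,0,0],"yaw":0},
  {"dp":[0,0,0],"yaw":0},
], fingers=255)

```text
time: 8.1
eef_pos: [424.1, 204.9, 39.6]
tool_rot: [-0.44, 0.554, -0.554, 0.44]
contact_force: [-0.3, 0.1, -0.9]
gripper_width: 21.8
```

```bash
python3 - <<'E'
from h import *
go()
c=cam("side");crop(c,240,160,60,60,8,"s7.png")
E
```

```text
t 8.1 pos [424.1 204.9  39.6] ang_z -13.1 F [-0.3  0.1 -0.9] w 21.8 q [ 0.87  0.24 -0.66 -0.   -0.66  0.47]
```

View pics/s7.png

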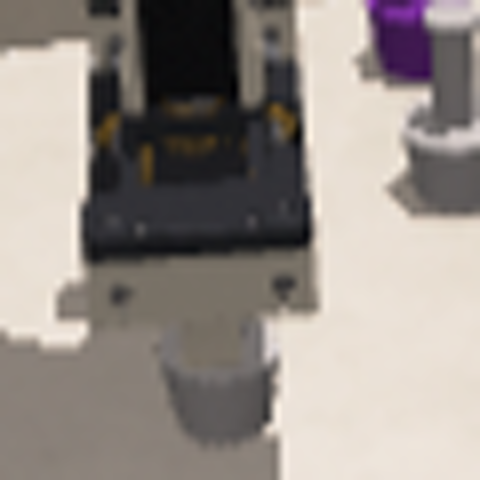

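Call:
send_rows([
  {"dp":[0,-20,0],"yaw":0},
  {"dp":[0,-50,0],"yaw":0},
  {"dp":[0,-100,0],"yaw":0},
  {"dp":[0,-150,0],"yaw":0},
  {"dp":[0,-150,0],"yaw":0},
  {"dp":[0,-150,0],"yaw":0},
])

```text
time: 8.75
eef_pos: [424.2, 205.2, 190.5]
tool_rot: [-0.439, 0.554, -0.553, 0.441]
contact_force: [-0.4, -0.7, -2.5]
gripper_width: 22.1
```

```bash
python3 - <<'E'
from h import *
go()
p=robot.state()["eef_pos"]
c=cam("side");u=proj(c,p).astype(int)-30;print(u,[((proj(c,p+[0,0,d])-u)*8).round(1) for d in (0,-40)]);crop(c,*u,60,60,8,"s8.png")
E
```

```text
t 8.8 pos [424.2 205.2 190.5] ang_z -13.1 F [-0.4 -0.7 -2.5] w 22.1 q [ 0.87  0.05 -0.48 -0.   -1.05  0.47]
[232 127] [array([245.7, 245.3]), array([253.3, 342.9])]
```

View pics/s8.png

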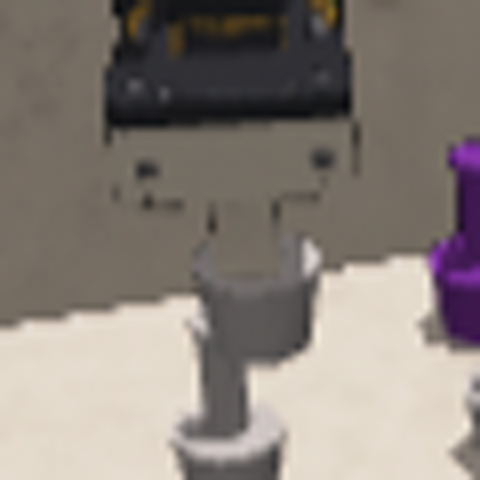

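```bash
cat >> h.py <<'E'
CUP=dict(mm=(579.4,-5.0),mp=(592.6,65.8),pm=(650.2,-18.1),pp=(663.4,52.6))
E
python3 - <<'E'
from h import *
go([648,-18,205],[648,-18,140])
E
```

```text
t 8.8 pos [423.5 204.5 189.1] ang_z -13.1 F [-1.4 -0.2 -2.3] w 22.3 q [ 0.87  0.05 -0.48 -0.   -1.05  0.47]
to [648, -18, 205] dp [165.7 -16.1 269.2]
to [648, -18, 140] dp [165.7  48.9 269.2]
```

Call:
send_rows([
  {"dp":[24,-16,38],"yaw":0},
  {"dp":[48,-16,76],"yaw":0},
  {"dp":[72,-16,115],"yaw":0},
  {"dp":[96,-16,154],"yaw":0},
  {"dp":[120,-16,193],"yaw":0},
  {"dp":[144,-16,232],"yaw":0},
  {"dp":[166,-16,269],"yaw":0},
  {"dp":[166,10,269],"yaw":0},
  {"dp":[166,49,269],"yaw":0},
  {"dp":[166,49,269],"yaw":0},
])

```text
time: 9.8
eef_pos: [643.6, -18.9, 132.3]
tool_rot: [-0.443, 0.557, -0.552, 0.435]
contact_force: [-0.2, -0.3, -2.2]
gripper_width: 22.2
```

```bash
cat >>h.py <<'E'
def look(name,k=6,w=110):
    p=robot.state()["eef_pos"]
    c=cam("side");u=proj(c,p-[0,0,30]).astype(int)-[w//2,w//2]
    im=c["image"].copy(); 
    big=cv2.resize(im[u[1]:u[1]+w,u[0]:u[0]+w],None,fx=k,fy=k,interpolation=cv2.INTER_CUBIC)
    def circ(x,y,z,r,col):
        a=np.linspace(0,2*np.pi,60)
        pts=[((proj(c,[x+r*np.cos(t),y+r*np.sin(t),z])-u+.5)*k-.5) for t in a]
        cv2.polylines(big,[np.int32(pts)],True,col,1)
    circ(p[0],p[1],p[2],2,(0,0,255))
    for n,(x,y) in CUP.items(): circ(x,y,95,22,(0,255,0))
    cv2.imwrite("pics/"+name,big)
E
python3 - <<'E'
from h import *
go([648,-18,104]);look("s9.png")
E
```

```text
t 9.8 pos [643.6 -18.9 132.3] ang_z -13.2 F [-0.2 -0.3 -2.2] w 22.2 q [ 0.27  0.39 -0.17 -0.   -1.03  1.07]
to [648, -18, 104] dp [-2.  28.3  4.4]
```

View pics/s9.png

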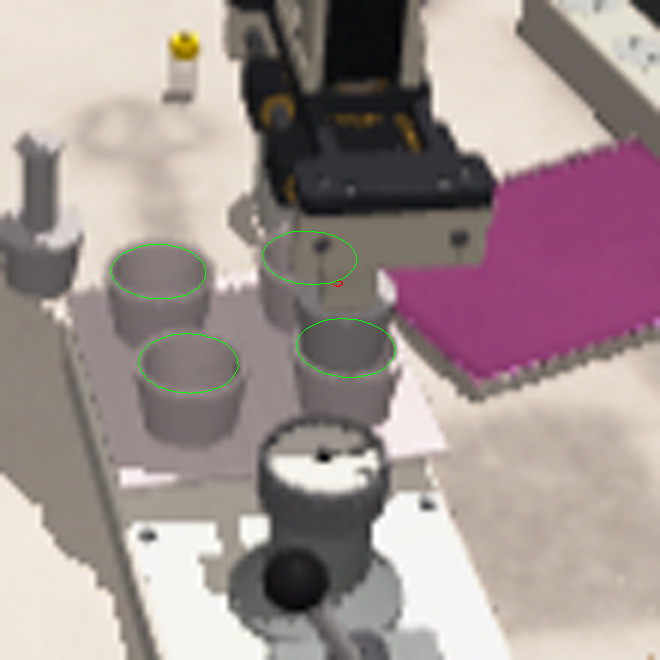

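Call:
send_rows([
  {"dp":[0,0,0],"yaw":0},
  {"dp":[0,0,0],"yaw":0},
])

```text
time: 10.05
eef_pos: [649.5, -17.4, 142.4]
tool_rot: [0.439, -0.553, 0.554, -0.441]
contact_force: [0.9, 1.3, -0.7]
gripper_width: 22.1
```

```bash
python3 - <<'E'
from h import *
go([648,-18,104]);look("s10.png",9,70)
E
```

```text
t 10.1 pos [649.5 -17.4 142.4] ang_z -13.1 F [ 0.9  1.3 -0.7] w 22.1 q [ 0.27  0.38 -0.16  0.   -1.03  1.07]
to [648, -18, 104] dp [ 0.9 38.4 -1.4]
```

View pics/s10.png

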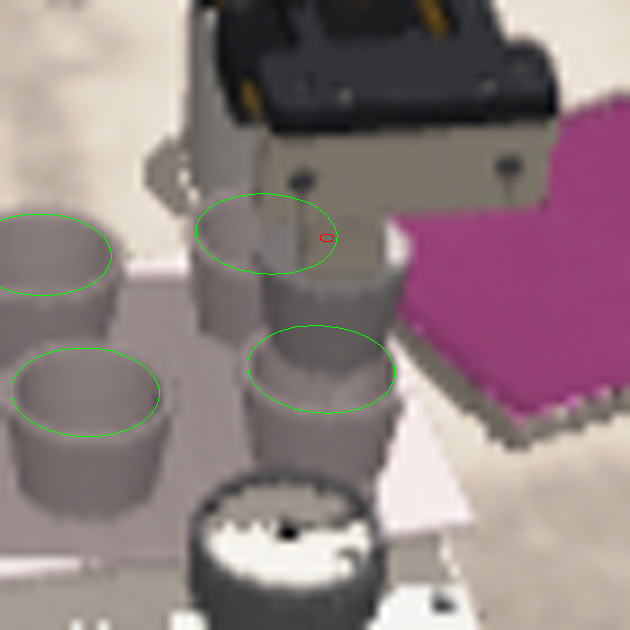

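Call:
send_rows([
  {"dp":[1,10,-2],"yaw":0},
  {"dp":[1,20,-2],"yaw":0},
  {"dp":[1,30,-2],"yaw":0},
  {"dp":[1,36,-2],"yaw":0},
  {"dp":[1,40,-2],"yaw":0},
  {"dp":[1,42,-2],"yaw":0},
  {"dp":[1,42,-2],"yaw":0},
])

```text
time: 10.8
eef_pos: [647.2, -18.3, 99.1]
tool_rot: [0.439, -0.553, 0.554, -0.44]
contact_force: [1.4, 0.5, 4.5]
gripper_width: 22.2
```

```bash
python3 - <<'E'
from h import *
go();look("s11.png",9,70)
E
```

```text
t 10.8 pos [647.2 -18.3  99.1] ang_z -13.1 F [1.4 0.5 4.5] w 22.2 q [ 0.27  0.41 -0.21  0.   -0.94  1.07]
```

View pics/s11.png

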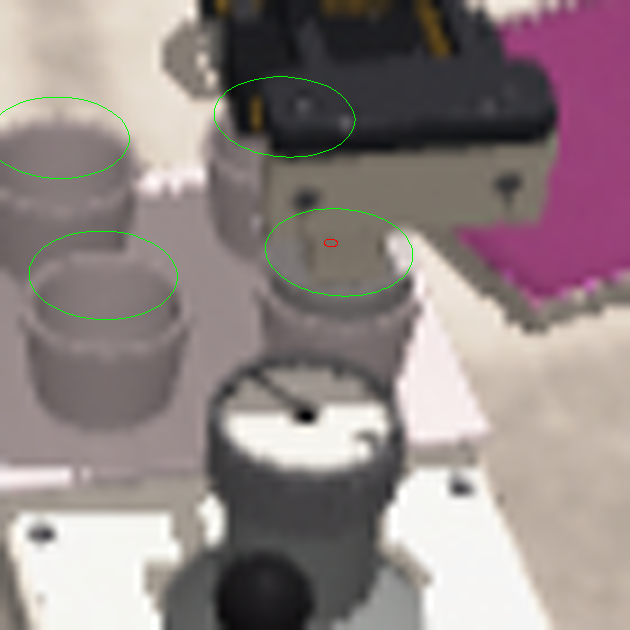

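Call:
send_rows([
  {"dp":[0,-5,0],"yaw":0},
  {"dp":[0,-7,0],"yaw":0},
  {"dp":[0,-7,0],"yaw":0},
])

```text
time: 11.15
eef_pos: [646.7, -18.3, 106.1]
tool_rot: [0.439, -0.554, 0.554, -0.44]
contact_force: [3.2, 1.3, 0.7]
gripper_width: 22.2
```

Call:
send_rows([
  {"dp":[0,0,0],"yaw":0},
  {"dp":[0,-2,0],"yaw":0},
  {"dp":[0,-3,0],"yaw":0},
  {"dp":[0,-20,0],"yaw":0},
  {"dp":[0,-60,0],"yaw":0},
  {"dp":[0,-105,0],"yaw":0},
  {"dp":[0,-105,0],"yaw":0},
], fingers=140)

```text
time: 11.85
eef_pos: [649.2, -18.5, 217.6]
tool_rot: [0.437, -0.552, 0.556, -0.443]
contact_force: [1.1, 0.4, 0.0]
gripper_width: 39.3
```

```bash
python3 - <<'E'
from h import *
go([579.5-1,205,150]);look("s12.png",6,110)
c=cam("side");crop(c,235,130,130,110,5,"s12b.png")
E
```

```text
t 11.8 pos [649.2 -18.5 217.6] ang_z -13.1 F [1.1 0.4 0. ] w 39.3 q [ 0.27  0.32 -0.07  0.   -1.17  1.07]
to [578.5, 205, 150] dp [-201.5   67.  -120.1]
```

View pics/s12.png

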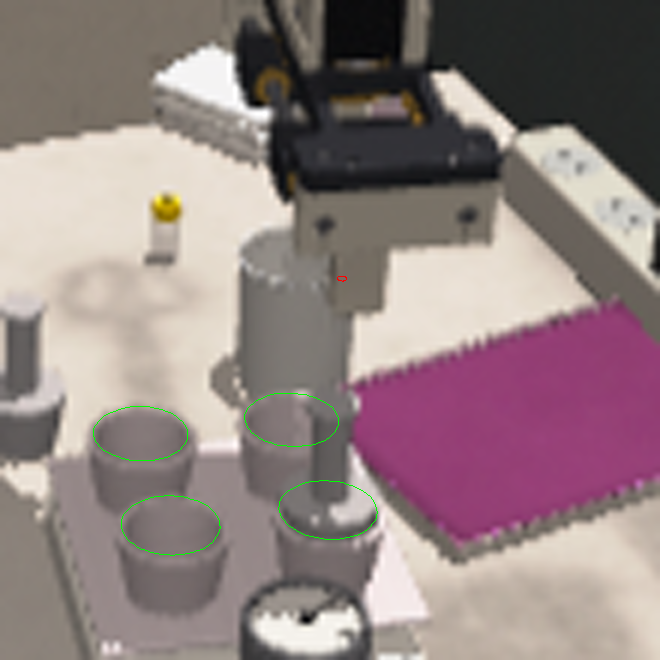

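View pics/s12b.png

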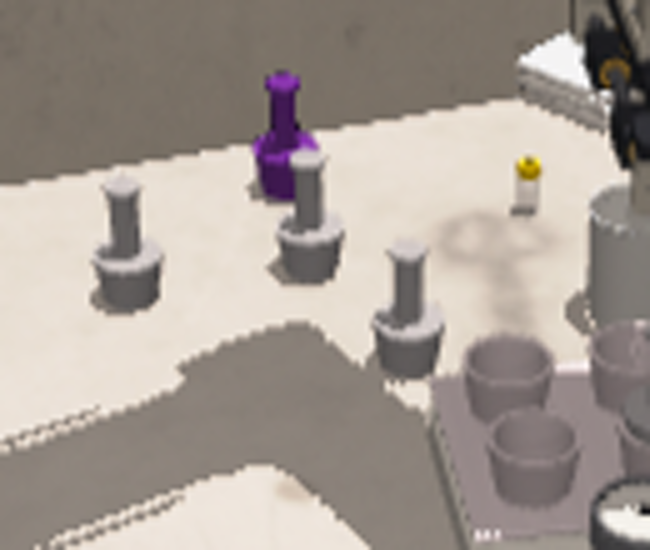

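```bash
python3 - <<'E'
from h import *
go([582,206,110],[582,206,40])
E
```

```text
t 11.9 pos [646.4 -18.3 211.8] ang_z -13.1 F [-0.4 -0.5 -1.2] w 39.3 q [ 0.27  0.32 -0.08 -0.   -1.17  1.07]
to [582, 206, 110] dp [-203.7  101.9 -113.8]
to [582, 206, 40] dp [-203.6  171.9 -113.9]
```

Call:
send_rows([
  {"dp":[-40,10,-22],"yaw":0},
  {"dp":[-80,20,-45],"yaw":0},
  {"dp":[-120,30,-68],"yaw":0},
  {"dp":[-160,45,-90],"yaw":0},
  {"dp":[-200,60,-112],"yaw":0},
  {"dp":[-204,90,-114],"yaw":0},
  {"dp":[-204,102,-114],"yaw":0},
  {"dp":[-204,102,-114],"yaw":0},
  {"dp":[-204,102,-114],"yaw":0},
])

```text
time: 12.85
eef_pos: [581.9, 205.1, 108.6]
tool_rot: [0.44, -0.554, 0.554, -0.439]
contact_force: [0.5, -0.0, 0.1]
gripper_width: 39.4
```

```bash
python3 - <<'E'
from h import *
go([582,206,40]);look("s13.png",8,80)
E
```

```text
t 12.8 pos [581.9 205.1 108.6] ang_z -13.2 F [ 0.5 -0.   0.1] w 39.4 q [ 0.66  0.36 -0.27  0.   -0.94  0.69]
to [582, 206, 40] dp [-1.  68.6 -0. ]
```

View pics/s13.png

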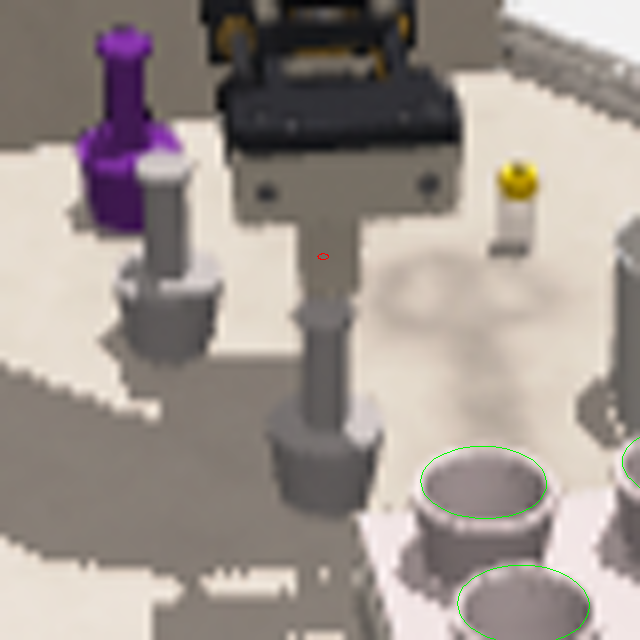

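Call:
send_rows([
  {"dp":[-1,25,0],"yaw":0},
  {"dp":[-1,50,0],"yaw":0},
  {"dp":[-1,69,0],"yaw":0},
  {"dp":[-1,69,0],"yaw":0},
  {"dp":[-1,69,0],"yaw":0},
])

```text
time: 13.4
eef_pos: [582.7, 206.8, 40.8]
tool_rot: [0.439, -0.554, 0.554, -0.44]
contact_force: [-0.2, -0.4, -0.4]
gripper_width: 39.5
```

Call:
send_rows([
  {"dp":[0,0,0],"yaw":0},
  {"dp":[0,0,0],"yaw":0},
  {"dp":[0,0,0],"yaw":0},
  {"dp":[0,0,0],"yaw":0},
  {"dp":[0,0,0],"yaw":0},
  {"dp":[0,0,0],"yaw":0},
], fingers=255)

```text
time: 14.0
eef_pos: [582.3, 207.2, 40.7]
tool_rot: [0.439, -0.553, 0.554, -0.44]
contact_force: [0.1, -2.0, 6.5]
gripper_width: 22.1
```

Call:
send_rows([
  {"dp":[0,-20,0],"yaw":0},
  {"dp":[0,-60,0],"yaw":0},
  {"dp":[0,-110,0],"yaw":0},
  {"dp":[0,-160,0],"yaw":0},
  {"dp":[0,-175,0],"yaw":0},
  {"dp":[0,-175,0],"yaw":0},
  {"dp":[0,-175,0],"yaw":0},
])

```text
time: 14.7
eef_pos: [581.1, 207.1, 213.9]
tool_rot: [-0.44, 0.554, -0.554, 0.439]
contact_force: [-0.4, -0.3, -1.5]
gripper_width: 21.8
```

```bash
python3 - <<'E'
from h import *
go(CUP["pp"]+(212,),CUP["pp"]+(140,));look("s14.png",8,80)
E
```

```text
t 14.7 pos [581.1 207.1 213.9] ang_z -13.1 F [-0.4 -0.3 -1.5] w 21.8 q [ 0.66  0.27 -0.14 -0.   -1.16  0.68]
to (663.4, 52.6, 212) dp [131.8   1.8 115.2]
to (663.4, 52.6, 140) dp [131.8  73.8 115.3]
```

View pics/s14.png

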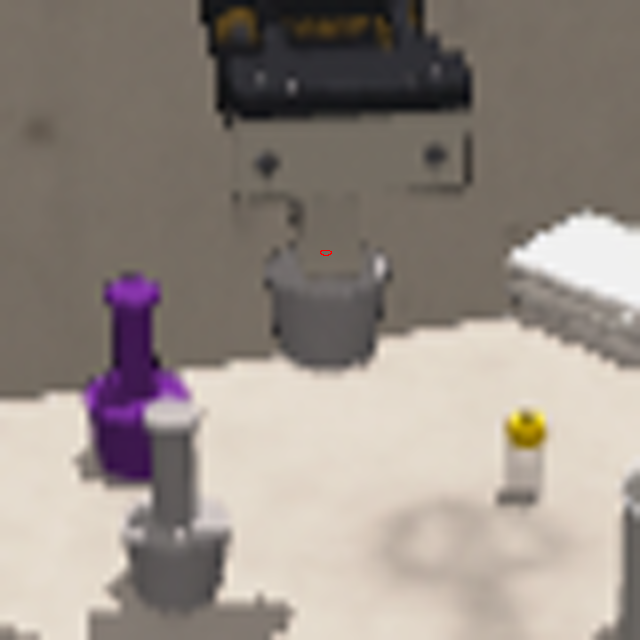

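Call:
send_rows([
  {"dp":[35,2,30],"yaw":0},
  {"dp":[70,2,60],"yaw":0},
  {"dp":[105,2,90],"yaw":0},
  {"dp":[132,2,115],"yaw":0},
  {"dp":[132,20,115],"yaw":0},
  {"dp":[132,55,115],"yaw":0},
  {"dp":[132,74,115],"yaw":0},
  {"dp":[132,74,115],"yaw":0},
  {"dp":[132,74,115],"yaw":0},
  {"dp":[132,74,115],"yaw":0},
])

```text
time: 15.75
eef_pos: [664.5, 52.8, 141.5]
tool_rot: [0.439, -0.553, 0.554, -0.44]
contact_force: [0.9, 0.2, -0.3]
gripper_width: 22.1
```

```bash
python3 - <<'E'
from h import *
go(CUP["pp"]+(97,));look("s15.png",9,75)
E
```

```text
t 15.8 pos [664.5  52.8 141.5] ang_z -13.1 F [ 0.9  0.2 -0.3] w 22.1 q [ 0.37  0.4  -0.12  0.   -1.04  0.97]
to (663.4, 52.6, 97) dp [ 0.4 44.4 -1.1]
```

View pics/s15.png

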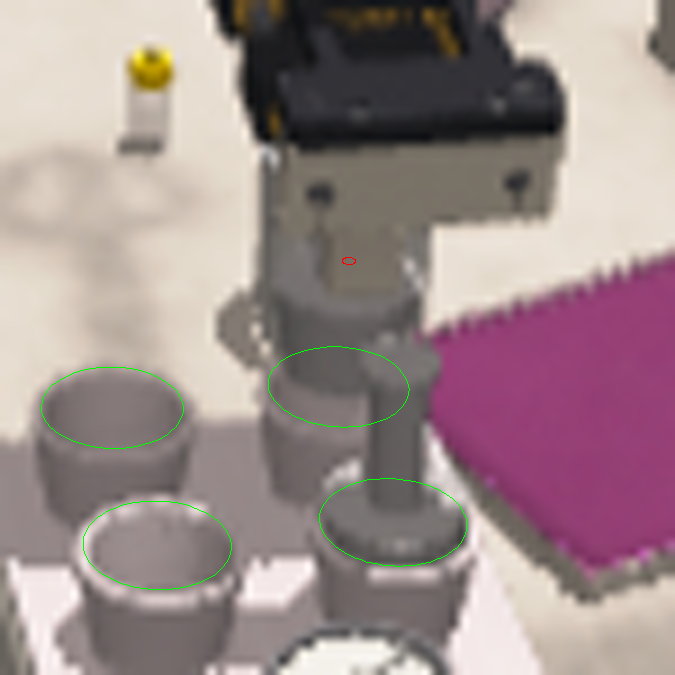

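Call:
send_rows([
  {"dp":[0,10,-1.5],"yaw":0},
  {"dp":[0,20,-1.5],"yaw":0},
  {"dp":[0,30,-1.5],"yaw":0},
  {"dp":[0,36,-1.5],"yaw":0},
  {"dp":[0,41,-1.5],"yaw":0},
  {"dp":[0,44,-1.5],"yaw":0},
  {"dp":[0,44,-1.5],"yaw":0},
])

```text
time: 16.5
eef_pos: [663.5, 53.7, 96.9]
tool_rot: [0.439, -0.553, 0.554, -0.441]
contact_force: [1.6, 5.2, 5.0]
gripper_width: 22.0
```

```bash
python3 - <<'E'
from h import *
go();look("s16.png",8,80)
E
```

```text
t 16.5 pos [663.5  53.7  96.9] ang_z -13.1 F [1.6 5.2 5. ] w 22.0 q [ 0.37  0.44 -0.17  0.   -0.95  0.97]
```

View pics/s16.png

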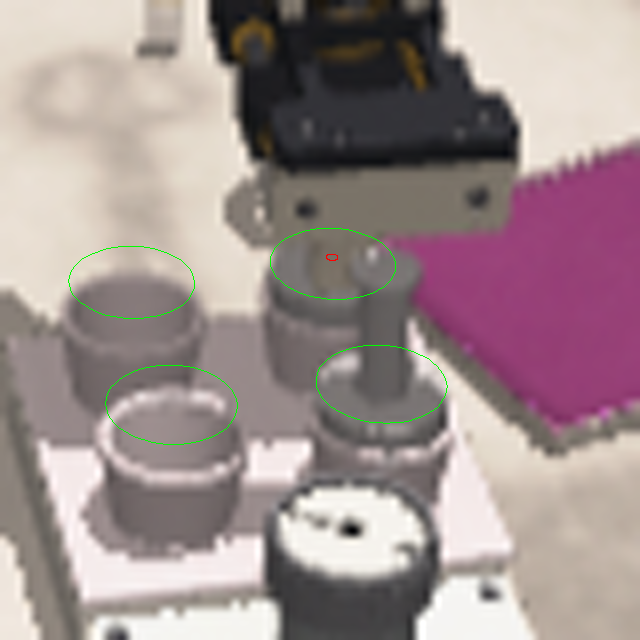

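Call:
send_rows([
  {"dp":[-1,-4,0],"yaw":0},
  {"dp":[-1,-7,0],"yaw":0},
  {"dp":[-1,-7,0],"yaw":0},
])

```text
time: 16.85
eef_pos: [663.0, 54.0, 104.1]
tool_rot: [0.439, -0.554, 0.554, -0.44]
contact_force: [2.0, 3.4, 1.5]
gripper_width: 22.0
```

Call:
send_rows([
  {"dp":[0,0,0],"yaw":0},
  {"dp":[0,-2,0],"yaw":0},
  {"dp":[0,-3,0],"yaw":0},
  {"dp":[0,-20,0],"yaw":0},
  {"dp":[0,-60,0],"yaw":0},
  {"dp":[0,-105,0],"yaw":0},
  {"dp":[0,-105,0],"yaw":0},
], fingers=140)

```text
time: 17.55
eef_pos: [665.7, 53.8, 215.8]
tool_rot: [0.437, -0.552, 0.556, -0.443]
contact_force: [0.2, 0.4, 0.4]
gripper_width: 39.6
```

```bash
python3 - <<'E'
from h import *
go([438,335,200]);look("s17.png",8,90)
c=cam("side");crop(c,235,130,130,110,5,"s17b.png")
E
```

```text
t 17.6 pos [665.7  53.8 215.8] ang_z -13.1 F [0.2 0.4 0.4] w 39.6 q [ 0.37  0.35 -0.03  0.   -1.18  0.97]
to [438, 335, 200] dp [-222.4   13.9 -285.6]
```

View pics/s17.png

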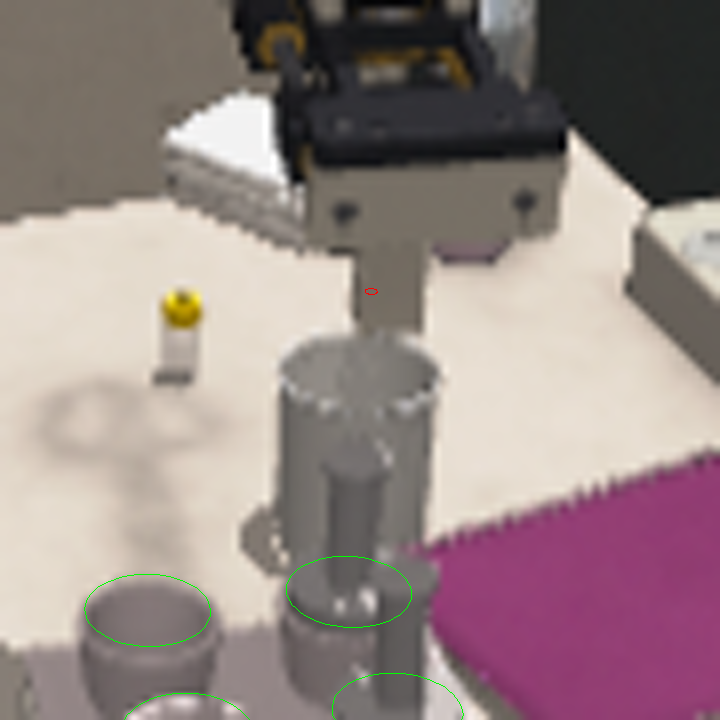

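View pics/s17b.png

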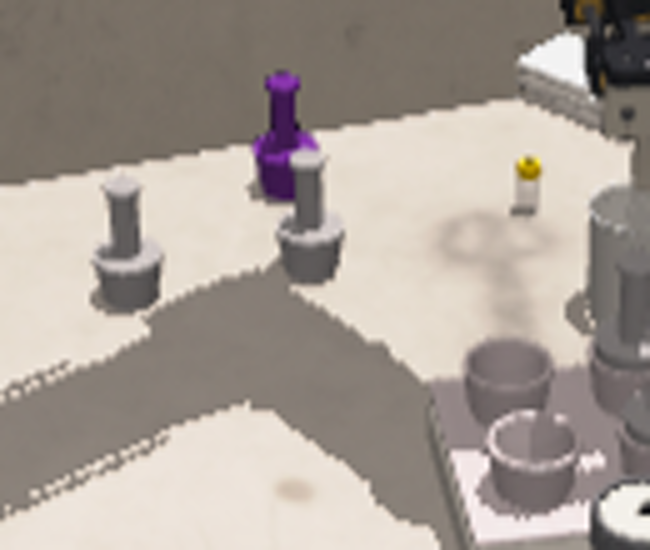

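Call:
send_rows([
  {"dp":[-28,0,-36],"yaw":0},
  {"dp":[-58,5,-74],"yaw":0},
  {"dp":[-88,10,-112],"yaw":0},
  {"dp":[-118,20,-150],"yaw":0},
  {"dp":[-148,35,-188],"yaw":0},
  {"dp":[-178,55,-228],"yaw":0},
  {"dp":[-208,75,-266],"yaw":0},
  {"dp":[-222,95,-285],"yaw":0},
  {"dp":[-222,104,-285],"yaw":0},
  {"dp":[-222,104,-285],"yaw":0},
])

```text
time: 18.65
eef_pos: [433.8, 333.5, 102.1]
tool_rot: [0.442, -0.553, 0.554, -0.438]
contact_force: [-0.4, -0.2, 0.7]
gripper_width: 39.4
```

Call:
send_rows([
  {"dp":[0,0,0],"yaw":0},
  {"dp":[0,0,0],"yaw":0},
])

```text
time: 18.85
eef_pos: [436.2, 334.1, 105.1]
tool_rot: [0.439, -0.554, 0.554, -0.44]
contact_force: [-0.5, 0.0, 0.8]
gripper_width: 39.3
```

```bash
python3 - <<'E'
from h import *
go([437.5,335.5,40]);look("s18.png",8,80)
E
```

```text
t 18.9 pos [436.2 334.1 105.1] ang_z -13.2 F [-0.5  0.   0.8] w 39.3 q [ 1.01  0.27 -0.43  0.   -0.88  0.33]
to [437.5, 335.5, 40] dp [-1.6 65.1  0.9]
```

View pics/s18.png

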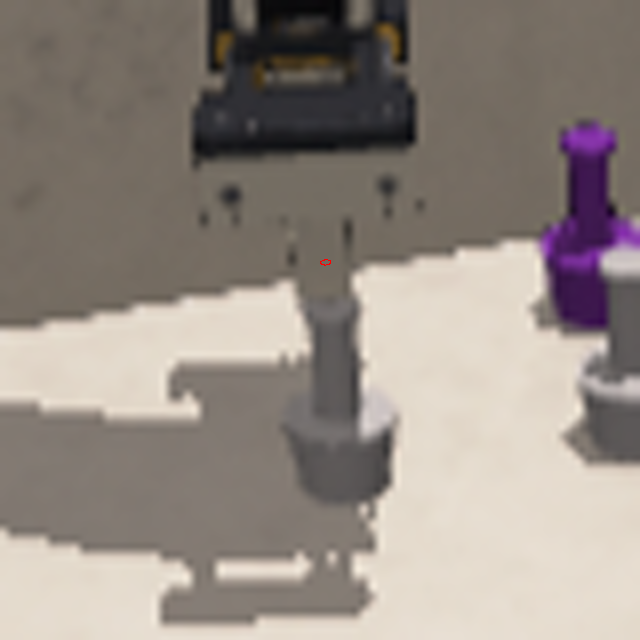

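Call:
send_rows([
  {"dp":[-1,25,1],"yaw":0},
  {"dp":[-1,50,1],"yaw":0},
  {"dp":[-1,65,1],"yaw":0},
  {"dp":[-1,65,1],"yaw":0},
  {"dp":[-1,65,1],"yaw":0},
])

```text
time: 19.4
eef_pos: [437.3, 335.3, 40.3]
tool_rot: [0.439, -0.554, 0.554, -0.44]
contact_force: [-0.5, -0.4, -0.2]
gripper_width: 39.9
```

Call:
send_rows([
  {"dp":[0,0,0],"yaw":0},
  {"dp":[0,0,0],"yaw":0},
  {"dp":[0,0,0],"yaw":0},
  {"dp":[0,0,0],"yaw":0},
  {"dp":[0,0,0],"yaw":0},
  {"dp":[0,0,0],"yaw":0},
], fingers=255)

```text
time: 20.0
eef_pos: [437.0, 335.8, 40.4]
tool_rot: [-0.439, 0.554, -0.554, 0.44]
contact_force: [0.2, -1.6, 7.1]
gripper_width: 22.1
```

Call:
send_rows([
  {"dp":[0,-20,0],"yaw":0},
  {"dp":[0,-60,0],"yaw":0},
  {"dp":[0,-110,0],"yaw":0},
  {"dp":[0,-160,0],"yaw":0},
  {"dp":[0,-170,0],"yaw":0},
  {"dp":[0,-170,0],"yaw":0},
  {"dp":[0,-170,0],"yaw":0},
])

```text
time: 20.7
eef_pos: [435.8, 334.8, 208.2]
tool_rot: [-0.44, 0.554, -0.554, 0.439]
contact_force: [0.4, -0.2, -1.5]
gripper_width: 22.0
```

```bash
python3 - <<'E'
from h import *
go(CUP["mm"]+(212,),CUP["mm"]+(140,));look("s19.png",8,80)
E
```

```text
t 20.7 pos [435.8 334.8 208.2] ang_z -13.1 F [ 0.4 -0.2 -1.5] w 22.0 q [ 1.01  0.17 -0.29 -0.   -1.11  0.33]
to (579.4, -5.0, 212) dp [298.3  -3.7 217. ]
to (579.4, -5.0, 140) dp [298.2  68.3 217.1]
```

View pics/s19.png

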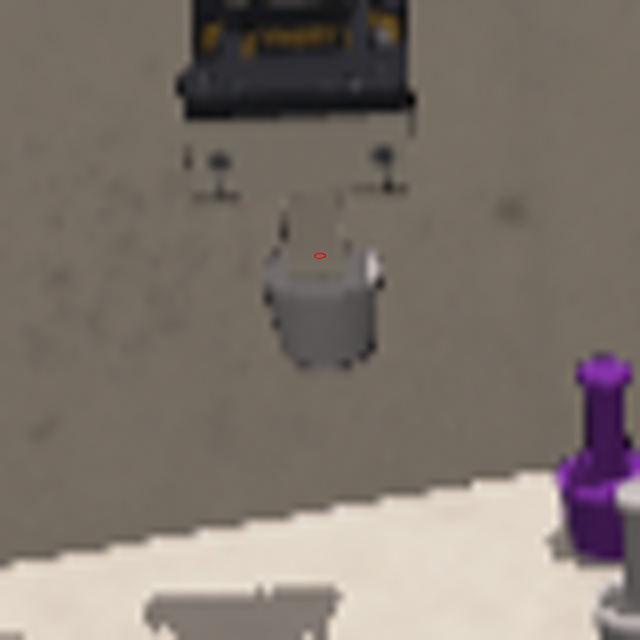

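Call:
send_rows([
  {"dp":[38,-4,28],"yaw":0},
  {"dp":[76,-4,56],"yaw":0},
  {"dp":[114,-4,84],"yaw":0},
  {"dp":[152,-4,112],"yaw":0},
  {"dp":[190,-4,140],"yaw":0},
  {"dp":[228,-4,167],"yaw":0},
  {"dp":[266,-4,194],"yaw":0},
  {"dp":[298,-4,217],"yaw":0},
  {"dp":[298,20,217],"yaw":0},
  {"dp":[298,55,217],"yaw":0},
])

```text
time: 21.75
eef_pos: [580.9, -5.6, 153.1]
tool_rot: [0.439, -0.554, 0.554, -0.439]
contact_force: [0.3, -0.1, -1.7]
gripper_width: 22.0
```

Call:
send_rows([
  {"dp":[0,13,0],"yaw":0},
  {"dp":[0,13,0],"yaw":0},
  {"dp":[0,13,0],"yaw":0},
])

```text
time: 22.05
eef_pos: [580.6, -3.8, 141.7]
tool_rot: [0.44, -0.554, 0.554, -0.44]
contact_force: [-0.2, 0.6, -0.2]
gripper_width: 22.1
```

```bash
python3 - <<'E'
from h import *
go(CUP["mm"]+(97,));look("s20.png",9,75)
E
```

```text
t 22.1 pos [580.6  -3.8 141.7] ang_z -13.1 F [-0.2  0.6 -0.2] w 22.1 q [ 0.33  0.27 -0.32  0.   -0.98  1.01]
to (579.4, -5.0, 97) dp [ 1.4 44.7 -0.9]
```

View pics/s20.png

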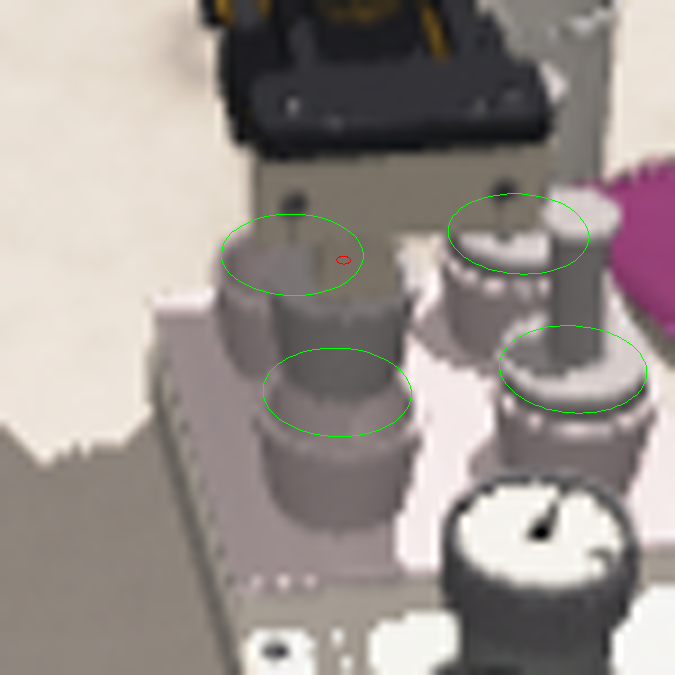

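Call:
send_rows([
  {"dp":[0.7,10,-1.5],"yaw":0},
  {"dp":[0.7,20,-1.5],"yaw":0},
  {"dp":[0.7,30,-1.5],"yaw":0},
  {"dp":[0.7,38,-1.5],"yaw":0},
  {"dp":[0.7,44,-1.5],"yaw":0},
  {"dp":[0.7,48,-1.5],"yaw":0},
  {"dp":[0.7,48,-1.5],"yaw":0},
])

```text
time: 22.8
eef_pos: [579.6, -4.5, 93.9]
tool_rot: [0.44, -0.553, 0.554, -0.44]
contact_force: [0.9, -1.8, 5.7]
gripper_width: 21.7
```

```bash
python3 - <<'E'
from h import *
go();look("s21.png",8,80)
E
```

```text
t 22.8 pos [579.6  -4.5  93.9] ang_z -13.1 F [ 0.9 -1.8  5.7] w 21.7 q [ 0.33  0.32 -0.37  0.   -0.87  1.01]
```

View pics/s21.png

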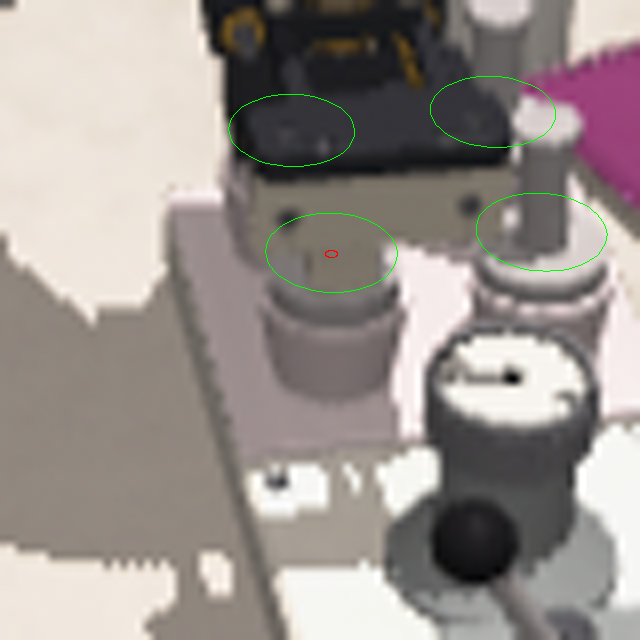

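Call:
send_rows([
  {"dp":[0,-4,0],"yaw":0},
  {"dp":[0,-7,0],"yaw":0},
  {"dp":[0,-7,0],"yaw":0},
])

```text
time: 23.15
eef_pos: [579.2, -4.4, 101.2]
tool_rot: [0.439, -0.554, 0.554, -0.44]
contact_force: [2.5, -2.1, 0.1]
gripper_width: 21.6
```

Call:
send_rows([
  {"dp":[0,0,0],"yaw":0},
  {"dp":[0,-2,0],"yaw":0},
  {"dp":[0,-3,0],"yaw":0},
  {"dp":[0,-20,0],"yaw":0},
  {"dp":[0,-60,0],"yaw":0},
  {"dp":[0,-110,0],"yaw":0},
  {"dp":[0,-110,0],"yaw":0},
], fingers=140)

```text
time: 23.85
eef_pos: [582.3, -3.9, 217.7]
tool_rot: [0.437, -0.552, 0.556, -0.443]
contact_force: [0.7, -0.4, 0.0]
gripper_width: 39.6
```

```bash
python3 - <<'E'
from h import *
go([557,328,110]);look("s22.png",6,120)
c=cam("side");crop(c,235,130,130,110,5,"s22b.png")
E
```

```text
t 23.9 pos [582.3  -3.9 217.7] ang_z -13.0 F [ 0.7 -0.4  0. ] w 39.6 q [ 0.33  0.21 -0.22  0.   -1.13  1.01]
to [557, 328, 110] dp [-317.2  107.9 -100.6]
```

View pics/s22.png

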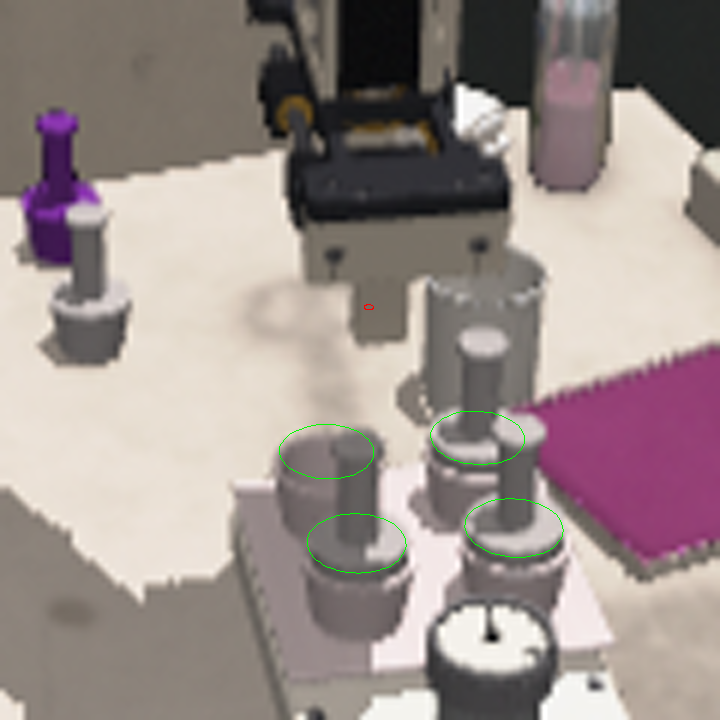

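View pics/s22b.png

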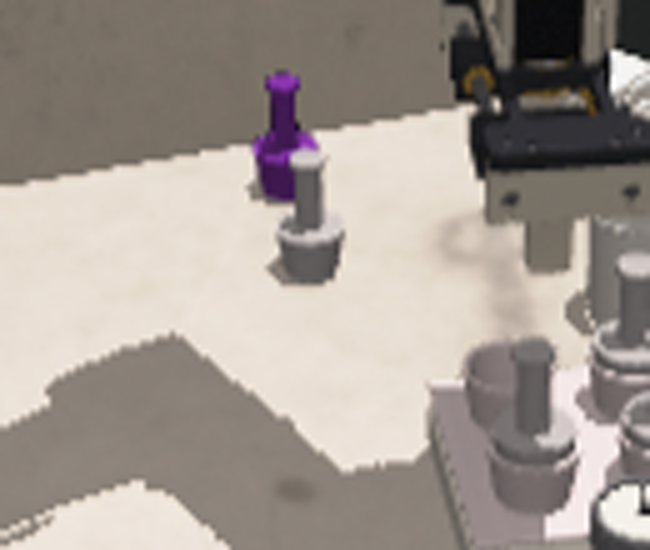

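Call:
send_rows([
  {"dp":[-45,0,-14],"yaw":0},
  {"dp":[-90,10,-28],"yaw":0},
  {"dp":[-135,20,-42],"yaw":0},
  {"dp":[-180,35,-56],"yaw":0},
  {"dp":[-225,50,-70],"yaw":0},
  {"dp":[-270,70,-84],"yaw":0},
  {"dp":[-310,90,-98],"yaw":0},
  {"dp":[-317,106,-100],"yaw":0},
  {"dp":[-317,106,-100],"yaw":0},
  {"dp":[-317,106,-100],"yaw":0},
])

```text
time: 24.95
eef_pos: [552.7, 325.9, 103.6]
tool_rot: [0.441, -0.554, 0.554, -0.439]
contact_force: [-0.5, -0.2, 0.3]
gripper_width: 39.4
```

Call:
send_rows([
  {"dp":[0,0,0],"yaw":0},
])

```text
time: 25.05
eef_pos: [553.7, 326.0, 105.3]
tool_rot: [0.439, -0.554, 0.554, -0.44]
contact_force: [-0.2, -0.1, 0.4]
gripper_width: 39.4
```

```bash
python3 - <<'E'
from h import *
go([557,328.5,40]);look("s23.png",8,80)
E
```

```text
t 25.1 pos [553.7 326.  105.3] ang_z -13.2 F [-0.2 -0.1  0.4] w 39.4 q [ 0.84  0.4  -0.22  0.   -0.95  0.51]
to [557, 328.5, 40] dp [-3.2 65.3  2.6]
```

View pics/s23.png

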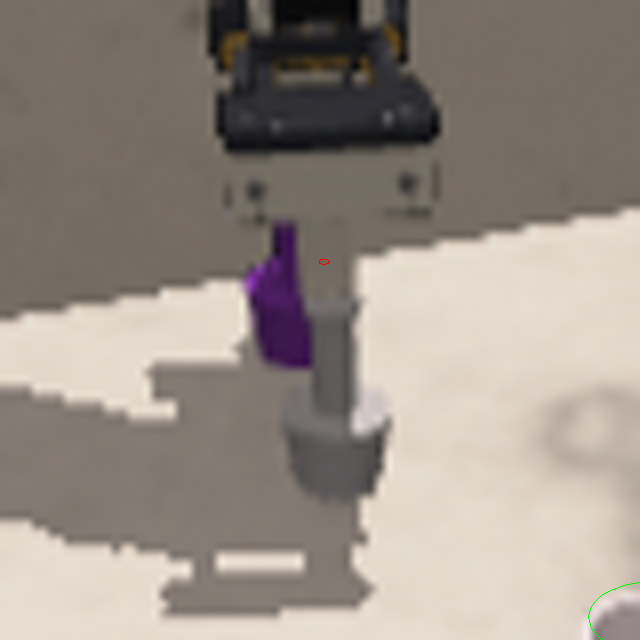

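Call:
send_rows([
  {"dp":[-2.5,15,2.6],"yaw":0},
  {"dp":[-2.5,40,2.6],"yaw":0},
  {"dp":[-2.5,65,2.6],"yaw":0},
  {"dp":[-2.5,65,2.6],"yaw":0},
  {"dp":[-2.5,65,2.6],"yaw":0},
])

```text
time: 25.6
eef_pos: [556.7, 328.3, 39.7]
tool_rot: [0.44, -0.554, 0.554, -0.439]
contact_force: [-0.2, 0.6, 0.7]
gripper_width: 39.8
```

Call:
send_rows([
  {"dp":[0,0,0],"yaw":0},
  {"dp":[0,0,0],"yaw":0},
  {"dp":[0,0,0],"yaw":0},
  {"dp":[0,0,0],"yaw":0},
  {"dp":[0,0,0],"yaw":0},
  {"dp":[0,0,0],"yaw":0},
], fingers=255)

```text
time: 26.2
eef_pos: [557.0, 329.3, 40.7]
tool_rot: [0.439, -0.554, 0.554, -0.44]
contact_force: [0.0, -1.4, 6.0]
gripper_width: 22.1
```

Call:
send_rows([
  {"dp":[0,-20,0],"yaw":0},
  {"dp":[0,-60,0],"yaw":0},
  {"dp":[0,-110,0],"yaw":0},
  {"dp":[0,-160,0],"yaw":0},
  {"dp":[0,-170,0],"yaw":0},
  {"dp":[0,-170,0],"yaw":0},
  {"dp":[0,-170,0],"yaw":0},
])

```text
time: 26.9
eef_pos: [555.4, 328.5, 208.0]
tool_rot: [-0.44, 0.554, -0.554, 0.439]
contact_force: [0.6, 0.2, -2.2]
gripper_width: 22.5
```

```bash
python3 - <<'E'
from h import *
go(CUP["mp"]+(212,),CUP["mp"]+(140,));look("s24.png",8,80)
E
```

```text
t 26.9 pos [555.4 328.5 208. ] ang_z -13.1 F [ 0.6  0.2 -2.2] w 22.5 q [ 0.84  0.32 -0.08 -0.   -1.17  0.51]
to (592.6, 65.8, 212) dp [247.3  -3.9  95.9]
to (592.6, 65.8, 140) dp [247.3  68.1  96.1]
```

View pics/s24.png

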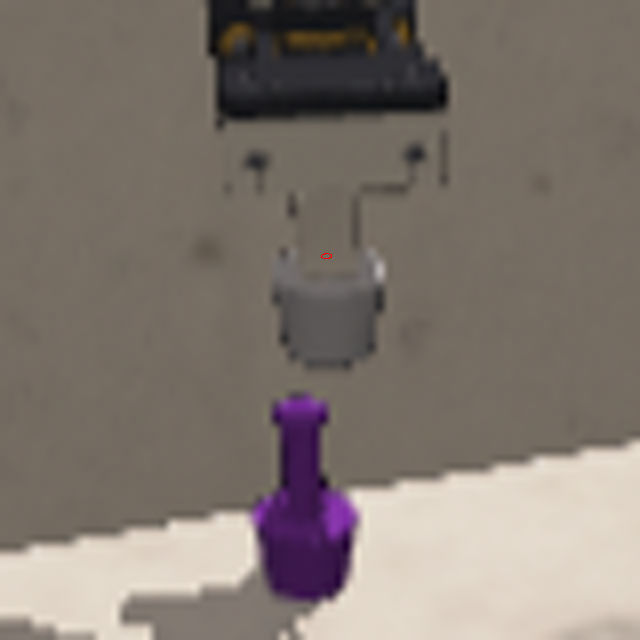

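Call:
send_rows([
  {"dp":[45,-4,18],"yaw":0},
  {"dp":[90,-4,36],"yaw":0},
  {"dp":[135,-4,54],"yaw":0},
  {"dp":[180,-4,72],"yaw":0},
  {"dp":[225,-4,88],"yaw":0},
  {"dp":[248,-4,95],"yaw":0},
  {"dp":[248,10,95],"yaw":0},
  {"dp":[248,40,95],"yaw":0},
  {"dp":[248,63,95],"yaw":0},
  {"dp":[248,68,95],"yaw":0},
])

```text
time: 27.95
eef_pos: [589.6, 65.2, 136.5]
tool_rot: [-0.442, 0.555, -0.553, 0.437]
contact_force: [-1.1, 0.3, -1.3]
gripper_width: 22.2
```

Call:
send_rows([
  {"dp":[0,0,0],"yaw":0},
  {"dp":[0,0,0],"yaw":0},
])

```text
time: 28.15
eef_pos: [593.1, 66.2, 141.9]
tool_rot: [0.44, -0.554, 0.554, -0.44]
contact_force: [0.6, 0.4, -0.5]
gripper_width: 22.0
```

```bash
python3 - <<'E'
from h import *
go((592.6,65,92));look("s25.png",9,75)
E
```

```text
t 28.1 pos [593.1  66.2 141.9] ang_z -13.1 F [ 0.6  0.4 -0.5] w 22.0 q [ 0.44  0.3  -0.28  0.   -0.99  0.9 ]
to (592.6, 65, 92) dp [ 1.3 49.9 -0.2]
```

View pics/s25.png

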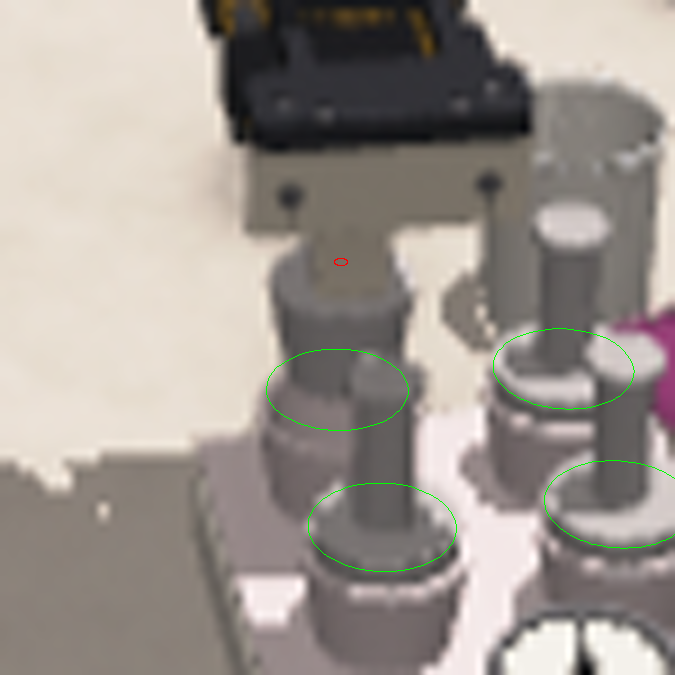

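Call:
send_rows([
  {"dp":[0.7,10,-0.6],"yaw":0},
  {"dp":[0.7,20,-0.6],"yaw":0},
  {"dp":[0.7,30,-0.6],"yaw":0},
  {"dp":[0.7,38,-0.6],"yaw":0},
  {"dp":[0.7,44,-0.6],"yaw":0},
  {"dp":[0.7,48,-0.6],"yaw":0},
  {"dp":[0.7,48,-0.6],"yaw":0},
])

```text
time: 28.9
eef_pos: [592.6, 65.5, 93.8]
tool_rot: [0.439, -0.553, 0.554, -0.44]
contact_force: [0.9, 2.2, 3.5]
gripper_width: 22.0
```

```bash
python3 - <<'E'
from h import *
go();look("s26.png",8,80)
E
```

```text
t 28.9 pos [592.6  65.5  93.8] ang_z -13.1 F [0.9 2.2 3.5] w 22.0 q [ 0.44  0.35 -0.34  0.   -0.89  0.9 ]
```

View pics/s26.png

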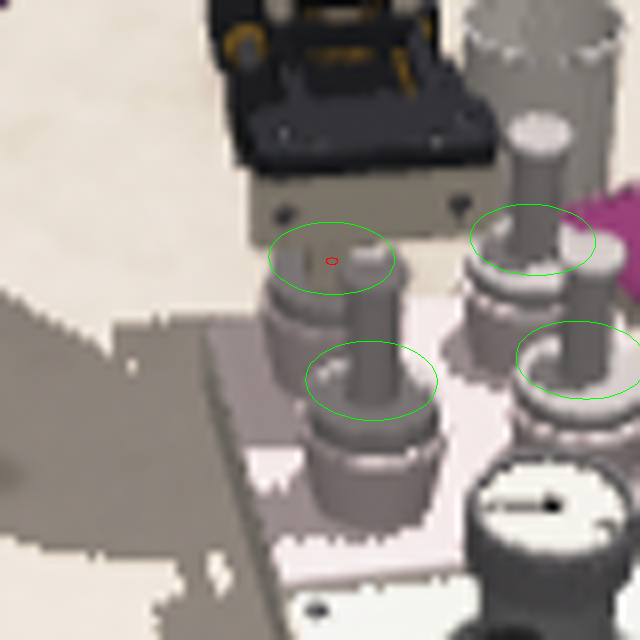

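Seated like the others; ease off, release and rise.

Call:
send_rows([
  {"dp":[-0.5,-3,0],"yaw":0},
  {"dp":[-0.5,-5,0],"yaw":0},
  {"dp":[-0.5,-5,0],"yaw":0},
])

```text
time: 29.25
eef_pos: [592.3, 65.7, 99.0]
tool_rot: [0.439, -0.554, 0.554, -0.44]
contact_force: [3.5, 0.6, 0.7]
gripper_width: 22.3
```

Call:
send_rows([
  {"dp":[0,0,0],"yaw":0},
  {"dp":[0,-2,0],"yaw":0},
  {"dp":[0,-3,0],"yaw":0},
  {"dp":[0,-20,0],"yaw":0},
  {"dp":[0,-60,0],"yaw":0},
  {"dp":[0,-110,0],"yaw":0},
  {"dp":[0,-115,0],"yaw":0},
], fingers=140)

```text
time: 29.95
eef_pos: [594.9, 66.2, 220.3]
tool_rot: [0.437, -0.552, 0.555, -0.443]
contact_force: [0.4, 0.5, 0.2]
gripper_width: 39.6
```

Call:
send_rows([
  {"dp":[-40,0,-30],"yaw":0},
  {"dp":[-80,0,-60],"yaw":0},
  {"dp":[-120,0,-90],"yaw":0},
  {"dp":[-120,0,-90],"yaw":0},
])

```text
time: 30.35
eef_pos: [529.6, 207.2, 213.6]
tool_rot: [-0.441, 0.553, -0.553, 0.441]
contact_force: [0.3, -0.8, 0.3]
gripper_width: 39.7
```

```bash
python3 - <<'E'
from h import *
go()
c=cam("side");crop(c,310,165,100,120,6,"s27.png")
c=cam("top");crop(c,290,140,140,90,5.5,"t27.png")
crop(c,355,165,50,45,12,"t27b.png")
E
```

```text
t 30.4 pos [529.6 207.2 213.6] ang_z -12.8 F [ 0.3 -0.8  0.3] w 39.7 q [ 0.72  0.19 -0.25 -0.   -1.13  0.63]
```

View pics/s27.png

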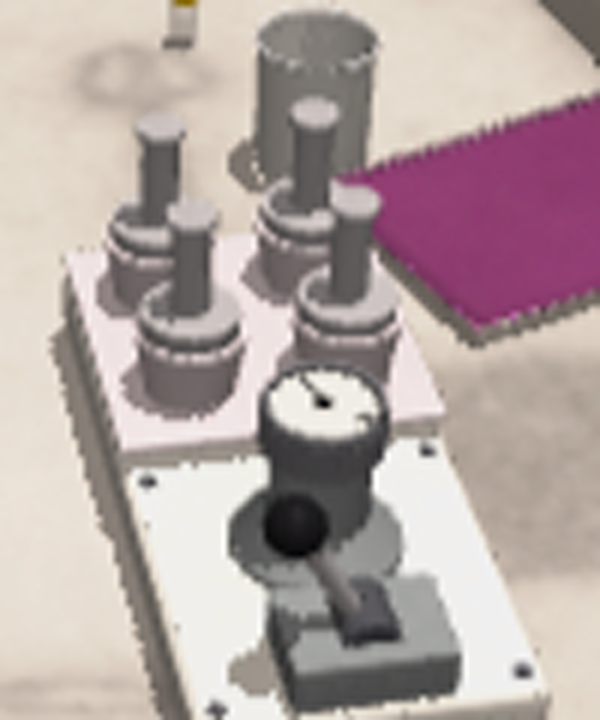

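View pics/t27.png

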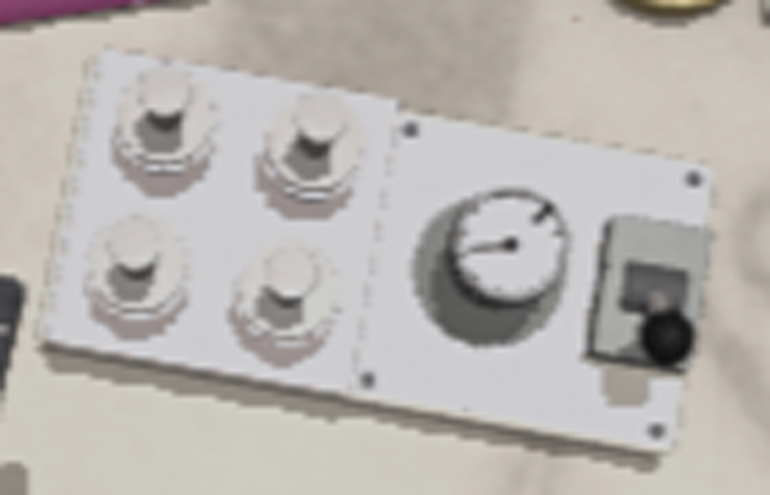

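View pics/t27b.png

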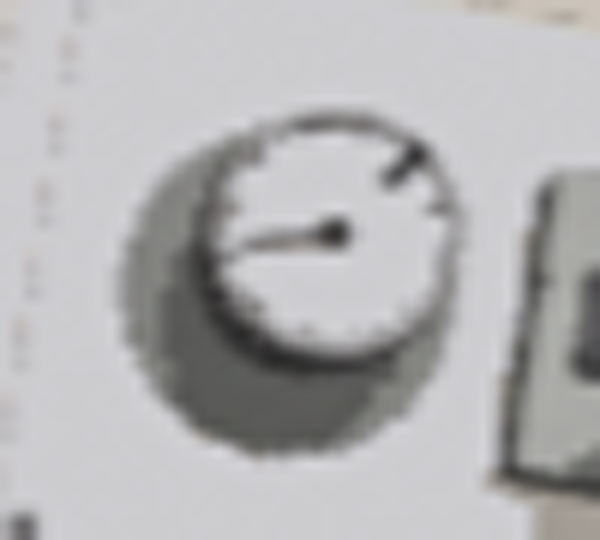

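```bash
cat >> h.py <<'E'
def dial(name):
    c=cam("top"); P=[598.2,-107.6,114]
    # rectified view of dial plane, 12 px/mm, x_world up, y_world left
    k=10;S=560
    X=[[P[0]+a,P[1]+b,114] for a,b in [(28,28),(28,-28),(-28,-28),(-28,28)]]
    src=np.float32([proj(c,x) for x in X]); dst=np.float32([[0,0],[S,0],[S,S],[0,S]])
    H=cv2.getPerspectiveTransform(src,dst)
    w=cv2.warpPerspective(c["image"],H,(S,S),flags=cv2.INTER_CUBIC)
    cv2.imwrite("pics/"+name,w); return w
E
python3 - <<'E'
from h import *
w=dial("d1.png")
g=cv2.cvtColor(w,cv2.COLOR_BGR2GRAY).astype(float)
for r in (100,130,150,170,190):
    a=np.arange(0,360,2); v=[g[int(280-r*np.sin(np.radians(t))),int(280+r*np.cos(np.radians(t)))] for t in a]
    print(r,[(int(t),int(x)) for t,x in zip(a,v) if x<120])
go([598.2,-107.6,205])
E
```

```text
100 []
130 []
150 []
170 [(40, 111), (42, 99), (44, 96), (46, 101), (48, 116)]
190 [(40, 99), (42, 83), (44, 80), (46, 92), (48, 113)]
t 30.5 pos [531.2 203.1 213.4] ang_z -13.0 F [-0.4 -0.  -0.1] w 39.7 q [ 0.71  0.19 -0.25  0.   -1.13  0.63]
to [598.2, -107.6, 205] dp [287.5   8.5 135.4]
```

View pics/d1.png

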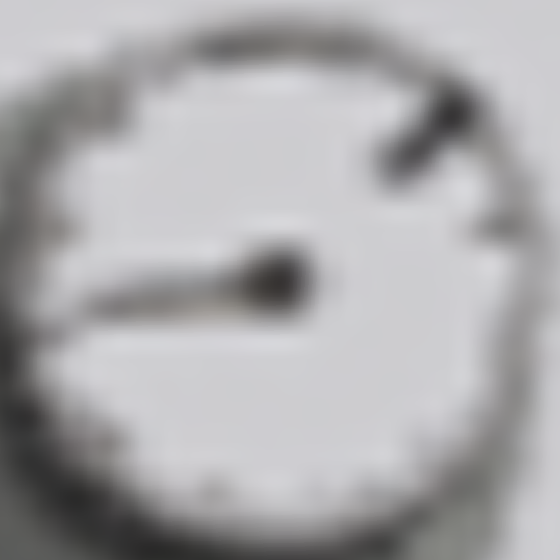

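Call:
send_rows([
  {"dp":[35,0,16],"yaw":8.5},
  {"dp":[70,0,33],"yaw":17},
  {"dp":[105,0,50],"yaw":25.5},
  {"dp":[140,0,66],"yaw":34},
  {"dp":[175,0,82],"yaw":42.5},
  {"dp":[210,0,99],"yaw":51},
  {"dp":[245,0,115],"yaw":59.5},
  {"dp":[275,0,130],"yaw":68},
  {"dp":[287,0,135],"yaw":76.5},
  {"dp":[287,5,135],"yaw":85},
], fingers=46)

```text
time: 31.5
eef_pos: [597.9, -111.1, 208.5]
tool_rot: [-0.054, -0.705, 0.705, 0.054]
contact_force: [-0.8, 1.1, 0.4]
gripper_width: 71.5
```

Call:
send_rows([
  {"dp":[0,0,0],"yaw":8},
  {"dp":[0,0,0],"yaw":12},
  {"dp":[0,0,0],"yaw":12},
  {"dp":[0,0,0],"yaw":12},
])

```text
time: 31.9
eef_pos: [597.7, -108.3, 208.4]
tool_rot: [-0.123, -0.696, 0.696, 0.123]
contact_force: [0.4, 0.5, 0.3]
gripper_width: 71.9
```

```bash
python3 - <<'E'
from h import *
go([598.2,-107.6,150],[598.2,-107.6,89]);look("s28.png",6,120)
E
```

```text
t 31.9 pos [ 597.7 -108.3  208.4] ang_z -110.1 F [0.4 0.5 0.3] w 71.9 q [ 0.14  0.26 -0.17 -0.   -1.14 -0.49]
to [598.2, -107.6, 150] dp [-0.3 58.4 -0.8]
to [598.2, -107.6, 89] dp [ -0.3 119.4  -0.8]
```

View pics/s28.png

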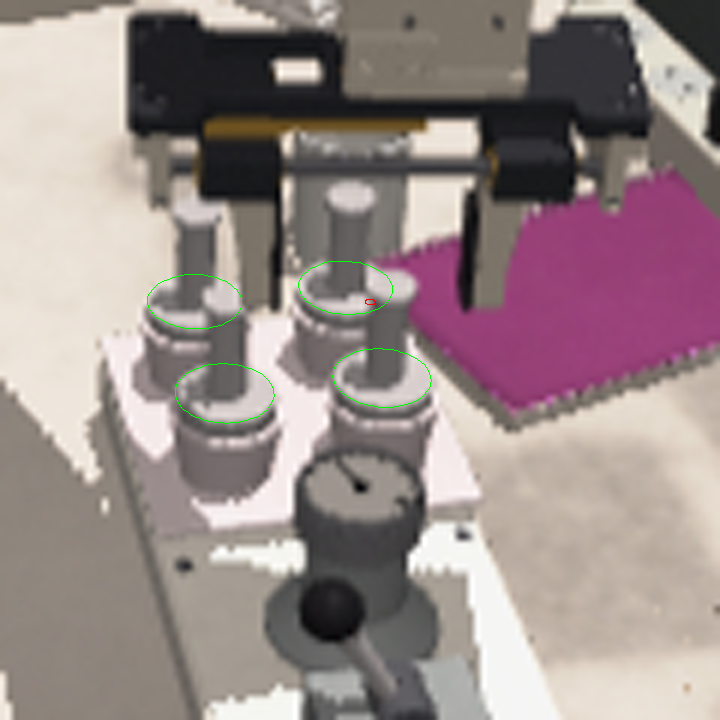

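Call:
send_rows([
  {"dp":[0,15,-1],"yaw":8.5},
  {"dp":[0,30,-1],"yaw":17},
  {"dp":[0,45,-1],"yaw":25},
  {"dp":[0,58,-1],"yaw":26},
  {"dp":[0,58,-1],"yaw":26},
])

```text
time: 32.45
eef_pos: [597.1, -106.3, 148.6]
tool_rot: [-0.275, -0.651, 0.652, 0.277]
contact_force: [0.2, 0.0, -0.8]
gripper_width: 71.9
```

```bash
python3 - <<'E'
from h import *
go([598.2,-107.6,91]);look("s29.png",6,120)
E
```

```text
t 32.5 pos [ 597.1 -106.3  148.6] ang_z -135.9 F [ 0.2  0.  -0.8] w 71.9 q [ 0.15  0.31 -0.25 -0.   -1.02 -0.95]
to [598.2, -107.6, 91] dp [-1.9 57.6 -0. ]
```

View pics/s29.png

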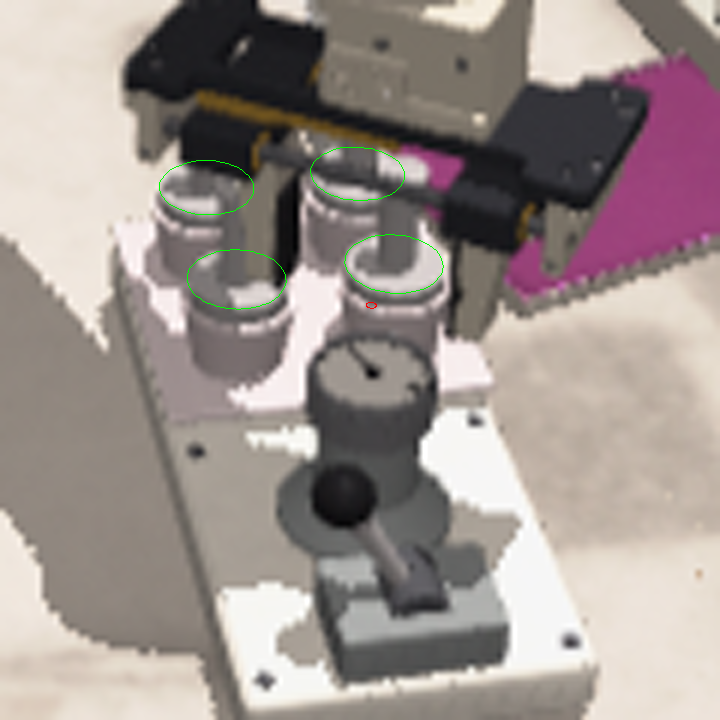

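Call:
send_rows([
  {"dp":[-2,15,0],"yaw":0},
  {"dp":[-2,30,0],"yaw":0},
  {"dp":[-2,45,0],"yaw":0},
  {"dp":[-2,57,0],"yaw":0},
  {"dp":[-2,57,0],"yaw":0},
])

```text
time: 33.0
eef_pos: [599.0, -107.7, 92.5]
tool_rot: [-0.276, -0.651, 0.651, 0.277]
contact_force: [-1.4, -0.5, 0.1]
gripper_width: 71.6
```

```bash
python3 - <<'E'
from h import *
go([598.2,-107.6,91]);look("s30.png",6,120)
E
```

```text
t 33.0 pos [ 599.  -107.7   92.5] ang_z -136.0 F [-1.4 -0.5  0.1] w 71.6 q [ 0.14  0.37 -0.31 -0.   -0.9  -0.95]
to [598.2, -107.6, 91] dp [0.6 1.5 0.5]
```

View pics/s30.png

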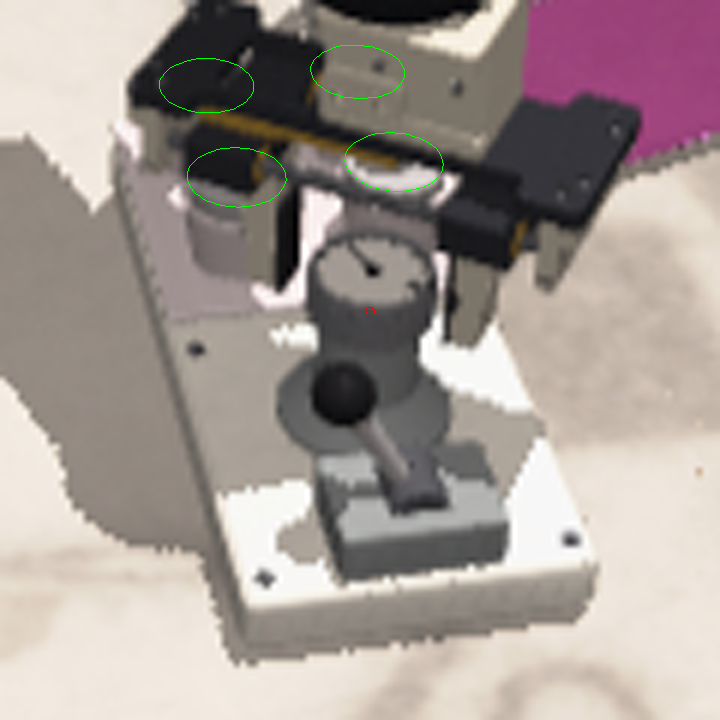

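Call:
send_rows([
  {"dp":[0.6,1,0.5],"yaw":0},
  {"dp":[0.6,1,0.5],"yaw":0},
  {"dp":[0.6,1,0.5],"yaw":0},
  {"dp":[0.6,1,0.5],"yaw":0},
  {"dp":[0.6,1,0.5],"yaw":0},
], fingers=255, newtons=12)

```text
time: 33.55
eef_pos: [599.8, -107.9, 93.4]
tool_rot: [0.278, 0.651, -0.651, -0.276]
contact_force: [2.9, -3.8, 1.3]
gripper_width: 53.7
```

Call:
send_rows([
  {"dp":[0,0,0],"yaw":-7},
  {"dp":[0,0,0],"yaw":-15},
  {"dp":[0,0,0],"yaw":-23},
  {"dp":[0,0,0],"yaw":-31},
  {"dp":[0,0,0],"yaw":-39},
  {"dp":[0,0,0],"yaw":-47},
  {"dp":[0,0,0],"yaw":-55},
  {"dp":[0,0,0],"yaw":-63},
  {"dp":[0,0,0],"yaw":-71},
  {"dp":[0,0,0],"yaw":-72},
])

```text
time: 34.55
eef_pos: [599.0, -107.8, 93.4]
tool_rot: [0.159, -0.689, 0.689, -0.16]
contact_force: [-0.5, -3.1, 5.1]
gripper_width: 53.5
```

Call:
send_rows([
  {"dp":[0,0,0],"yaw":0},
  {"dp":[0,0,0],"yaw":0},
])

```text
time: 34.75
eef_pos: [599.0, -107.8, 93.4]
tool_rot: [0.157, -0.689, 0.69, -0.158]
contact_force: [-0.6, -2.8, 5.6]
gripper_width: 53.6
```

```bash
python3 - <<'E'
from h import *
go();look("s31.png",6,120)
E
```

```text
t 34.8 pos [ 599.  -107.8   93.4] ang_z -64.3 F [-0.6 -2.8  5.6] w 53.6 q [ 0.14  0.37 -0.31  0.   -0.9   0.31]
```

View pics/s31.png

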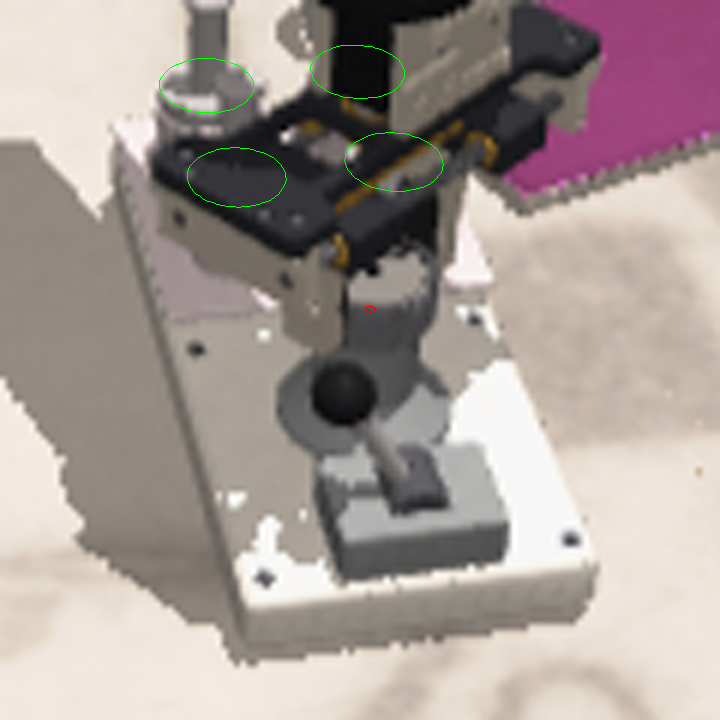

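Release, turn back, grip again and turn another 71°.

Call:
send_rows([
  {"dp":[0,0,0],"yaw":0},
  {"dp":[0,0,0],"yaw":0},
  {"dp":[0,0,0],"yaw":0},
  {"dp":[0,0,0],"yaw":0},
], fingers=46)

```text
time: 35.2
eef_pos: [598.7, -107.4, 92.3]
tool_rot: [-0.158, 0.689, -0.689, 0.158]
contact_force: [0.8, -0.4, -0.0]
gripper_width: 71.4
```

Call:
send_rows([
  {"dp":[0,0,0],"yaw":8},
  {"dp":[0,0,0],"yaw":16},
  {"dp":[0,0,0],"yaw":24},
  {"dp":[0,0,0],"yaw":32},
  {"dp":[0,0,0],"yaw":40},
  {"dp":[0,0,0],"yaw":48},
  {"dp":[0,0,0],"yaw":56},
  {"dp":[0,0,0],"yaw":64},
  {"dp":[0,0,0],"yaw":71},
  {"dp":[0,0,0],"yaw":71},
])

```text
time: 36.2
eef_pos: [598.7, -107.4, 92.3]
tool_rot: [-0.272, -0.653, 0.653, 0.272]
contact_force: [0.5, 0.2, -0.6]
gripper_width: 71.9
```

Call:
send_rows([
  {"dp":[0,0,0],"yaw":0},
  {"dp":[0,0,0],"yaw":0},
  {"dp":[0,0,0],"yaw":0},
  {"dp":[0,0,0],"yaw":0},
  {"dp":[0,0,0],"yaw":0},
], fingers=255)

```text
time: 36.7
eef_pos: [599.6, -108.0, 92.7]
tool_rot: [-0.271, -0.653, 0.653, 0.27]
contact_force: [3.0, -3.6, -2.2]
gripper_width: 53.7
```

Call:
send_rows([
  {"dp":[0,0,0],"yaw":-7},
  {"dp":[0,0,0],"yaw":-15},
  {"dp":[0,0,0],"yaw":-23},
  {"dp":[0,0,0],"yaw":-31},
  {"dp":[0,0,0],"yaw":-39},
  {"dp":[0,0,0],"yaw":-47},
  {"dp":[0,0,0],"yaw":-55},
  {"dp":[0,0,0],"yaw":-63},
  {"dp":[0,0,0],"yaw":-71},
  {"dp":[0,0,0],"yaw":-71},
])

```text
time: 37.7
eef_pos: [599.1, -108.0, 92.7]
tool_rot: [0.159, -0.689, 0.689, -0.159]
contact_force: [2.4, -3.5, -1.4]
gripper_width: 53.5
```

Call:
send_rows([
  {"dp":[0,0,0],"yaw":0},
  {"dp":[0,0,0],"yaw":0},
])

```text
time: 37.9
eef_pos: [599.1, -108.0, 92.7]
tool_rot: [0.157, -0.689, 0.69, -0.157]
contact_force: [1.7, -5.4, -0.6]
gripper_width: 53.9
```

Call:
send_rows([
  {"dp":[0,0,0],"yaw":0},
  {"dp":[0,0,0],"yaw":0},
  {"dp":[0,0,0],"yaw":0},
  {"dp":[0,-20,0],"yaw":0},
  {"dp":[0,-60,0],"yaw":0},
  {"dp":[0,-110,0],"yaw":0},
  {"dp":[0,-115,0],"yaw":0},
], fingers=46)

```text
time: 38.6
eef_pos: [602.2, -107.6, 214.6]
tool_rot: [0.155, -0.688, 0.69, -0.162]
contact_force: [0.6, 0.2, 0.3]
gripper_width: 72.4
```

```bash
python3 - <<'E'
from h import *
go(); look("s32.png",6,120)
c=cam("top");crop(c,290,140,140,90,5.5,"t32.png")
E
```

```text
t 38.6 pos [ 602.2 -107.6  214.6] ang_z -64.1 F [0.6 0.2 0.3] w 72.4 q [ 0.14  0.26 -0.16  0.   -1.14  0.31]
```

View pics/s32.png

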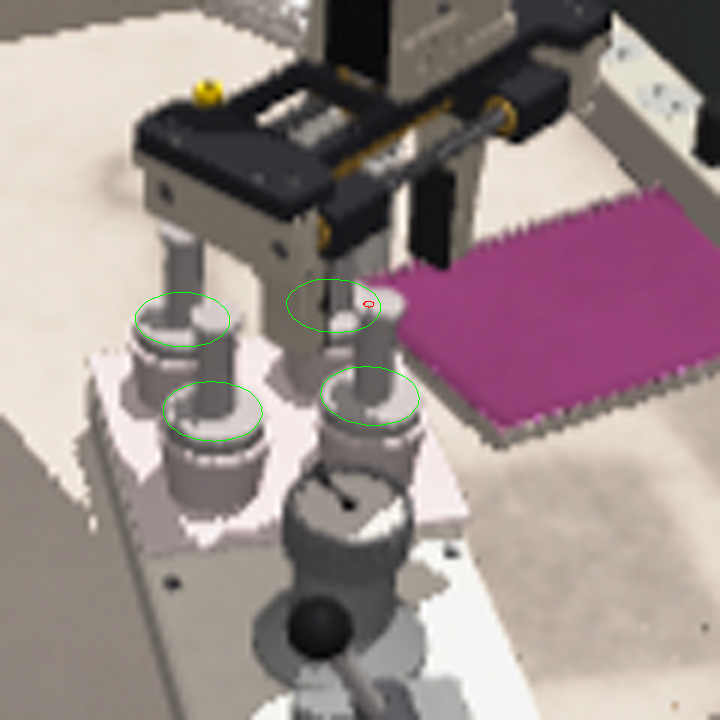

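View pics/t32.png

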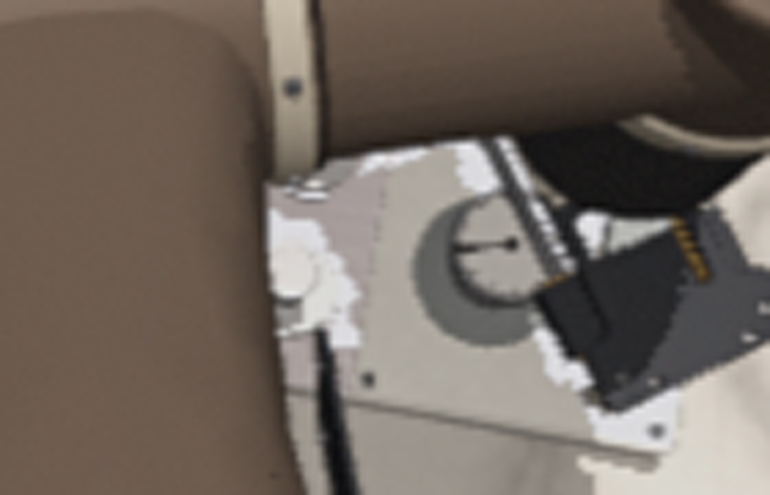

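```bash
python3 - <<'E'
from h import *
go([512,-170,212])
E
```

```text
t 38.7 pos [ 599.8 -107.2  209.8] ang_z -64.1 F [ 0.2  1.3 -2.1] w 71.6 q [ 0.14  0.26 -0.17 -0.   -1.14  0.31]
to [512, -170, 212] dp [106.4  -2.7  18.2]
```

Call:
send_rows([
  {"dp":[35,0,6],"yaw":-8},
  {"dp":[70,0,12],"yaw":-16},
  {"dp":[106,0,18],"yaw":-24},
  {"dp":[106,0,18],"yaw":-32},
  {"dp":[106,0,18],"yaw":-40},
  {"dp":[106,0,18],"yaw":-48},
  {"dp":[106,0,18],"yaw":-53.5},
  {"dp":[106,0,18],"yaw":-53.5},
  {"dp":[106,0,18],"yaw":-53.5},
], fingers=255)

```text
time: 39.6
eef_pos: [510.8, -169.8, 206.5]
tool_rot: [-0.451, 0.545, -0.544, 0.45]
contact_force: [0.5, 1.0, 0.2]
gripper_width: 5.9
```

```bash
python3 - <<'E'
from h import *
go([512,-170,108],[593,-185,108]); look("s33.png",6,120)
dial("d2.png")
E
```

```text
t 39.6 pos [ 510.8 -169.8  206.5] ang_z -10.8 F [0.5 1.  0.2] w 5.9 q [ 0.04  0.15 -0.32 -0.   -1.1   1.34]
to [512, -170, 108] dp [-0.1 98.5  1.4]
to [593, -185, 108] dp [-0.5 98.4 83.7]
```

View pics/s33.png

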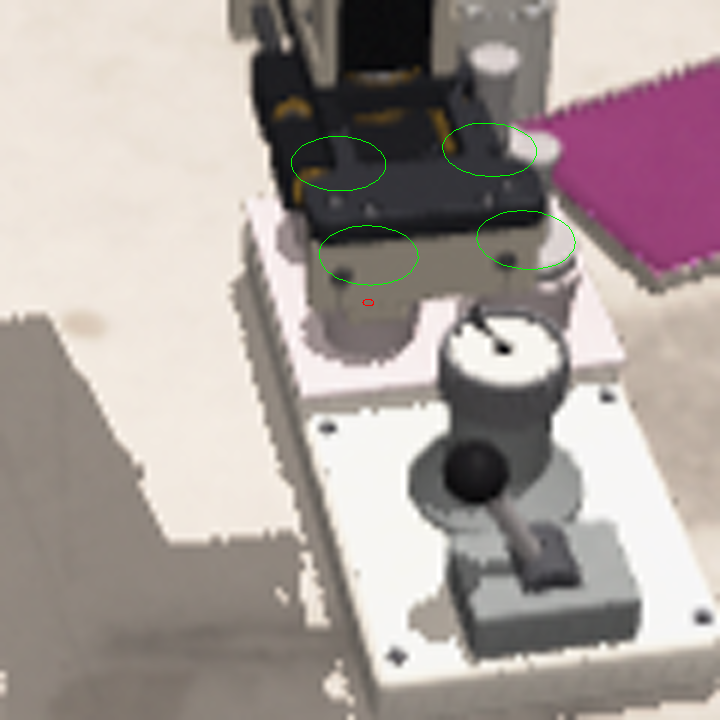

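View pics/d2.png

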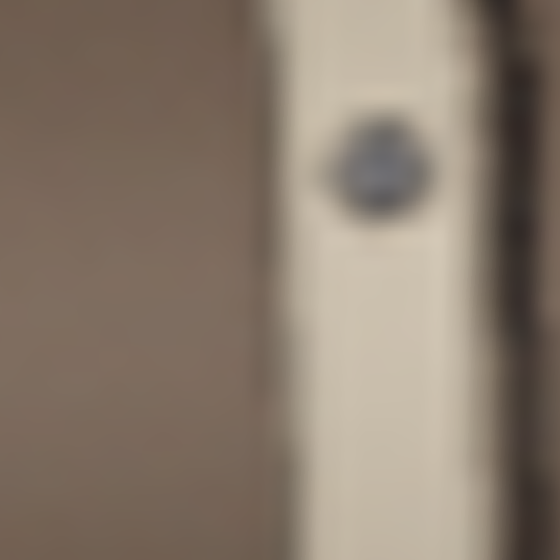

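```bash
cat >> h.py <<'E'
def dials(name,cn="side",P=(598.6,-107.7,113.8)):
    c=cam(cn); k=10;S=560
    X=[[P[0]+a,P[1]+b,P[2]] for a,b in [(28,28),(28,-28),(-28,-28),(-28,28)]]
    H=cv2.getPerspectiveTransform(np.float32([proj(c,x) for x in X]),np.float32([[0,0],[S,0],[S,S],[0,S]]))
    w=cv2.warpPerspective(c["image"],H,(S,S),flags=cv2.INTER_CUBIC); cv2.imwrite("pics/"+name,w); return w
E
python3 - <<'E'
from h import *
dials("d3.png")
E
```

```text
(no output)
```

View pics/d3.png

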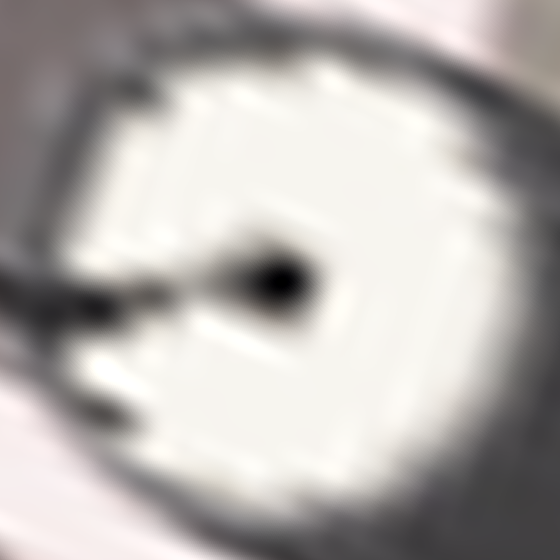

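Call:
send_rows([
  {"dp":[0,45,1],"yaw":0},
  {"dp":[0,85,1],"yaw":0},
  {"dp":[0,98,1],"yaw":0},
  {"dp":[0,98,1],"yaw":0},
  {"dp":[0,98,20],"yaw":0},
  {"dp":[0,98,35],"yaw":0},
  {"dp":[0,98,50],"yaw":0},
  {"dp":[0,98,62],"yaw":0},
  {"dp":[0,98,73],"yaw":0},
  {"dp":[0,98,79],"yaw":0},
])

```text
time: 40.75
eef_pos: [589.8, -184.6, 109.8]
tool_rot: [0.451, -0.544, 0.544, -0.452]
contact_force: [-1.1, 0.6, -1.1]
gripper_width: 0.8
```

Call:
send_rows([
  {"dp":[0,0,3],"yaw":0},
  {"dp":[0,0,6],"yaw":0},
  {"dp":[0,0,6],"yaw":0},
])

```text
time: 41.05
eef_pos: [594.2, -185.6, 109.2]
tool_rot: [-0.452, 0.545, -0.544, 0.451]
contact_force: [-2.4, 0.7, -2.0]
gripper_width: 0.8
```

```bash
python3 - <<'E'
from h import *
go([593,-185,108]); look("s34.png",6,110)
E
```

```text
t 41.0 pos [ 594.2 -185.6  109.2] ang_z -10.6 F [-2.4  0.7 -2. ] w 0.8 q [ 0.01  0.37 -0.26 -0.   -0.94  1.38]
to [593, -185, 108] dp [-0.3  1.2 -1.3]
```

View pics/s34.png

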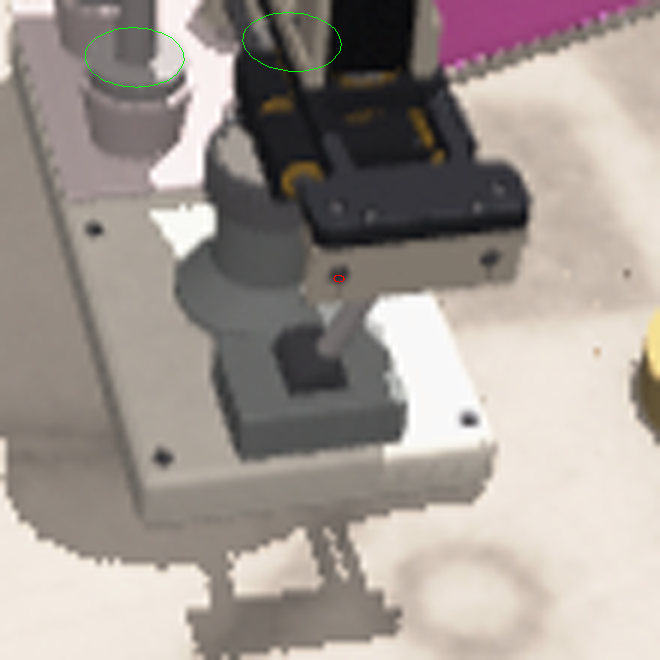

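Push a few mm more to find the stop, then retreat up and to the left.

Call:
send_rows([
  {"dp":[0,0,3],"yaw":0},
  {"dp":[0,0,5],"yaw":0},
  {"dp":[0,0,5],"yaw":0},
])

```text
time: 41.4
eef_pos: [595.0, -185.8, 108.9]
tool_rot: [-0.453, 0.547, -0.542, 0.449]
contact_force: [-16.8, 6.0, 7.9]
gripper_width: 0.7
```

Call:
send_rows([
  {"dp":[0,0,-12],"yaw":0},
  {"dp":[0,-5,-14],"yaw":0},
  {"dp":[0,-50,-14],"yaw":0},
  {"dp":[0,-100,-14],"yaw":0},
  {"dp":[0,-130,-14],"yaw":0},
  {"dp":[0,-130,-14],"yaw":0},
])

```text
time: 42.0
eef_pos: [589.5, -184.7, 246.6]
tool_rot: [0.449, -0.541, 0.547, -0.455]
contact_force: [0.5, 0.1, 0.1]
gripper_width: 0.3
```

Call:
send_rows([
  {"dp":[-50,0,0],"yaw":0},
  {"dp":[-100,0,0],"yaw":0},
  {"dp":[-150,0,0],"yaw":0},
  {"dp":[-200,0,0],"yaw":0},
  {"dp":[-250,0,0],"yaw":0},
  {"dp":[-300,0,0],"yaw":0},
  {"dp":[-350,0,0],"yaw":0},
  {"dp":[-400,0,0],"yaw":0},
  {"dp":[-420,0,0],"yaw":0},
  {"dp":[-420,0,0],"yaw":0},
])

```text
time: 43.0
eef_pos: [663.8, 232.0, 238.8]
tool_rot: [0.452, -0.543, 0.543, -0.453]
contact_force: [0.1, -0.5, 0.5]
gripper_width: 0.6
```

```bash
python3 - <<'E'
from h import *
go()
c=cam("side");crop(c,310,165,100,120,6,"s35.png")
c=cam("top");crop(c,200,130,230,130,3.4,"t35.png")
dials("d35.png","top",(598.2,-107.6,114)); cv2.imwrite("pics/side35.png",cam("side")["image"])
E
```

```text
t 43.0 pos [663.8 232.  238.8] ang_z -10.4 F [ 0.1 -0.5  0.5] w 0.6 q [ 0.61  0.4   0.1   0.   -1.27  0.78]
```

View pics/s35.png

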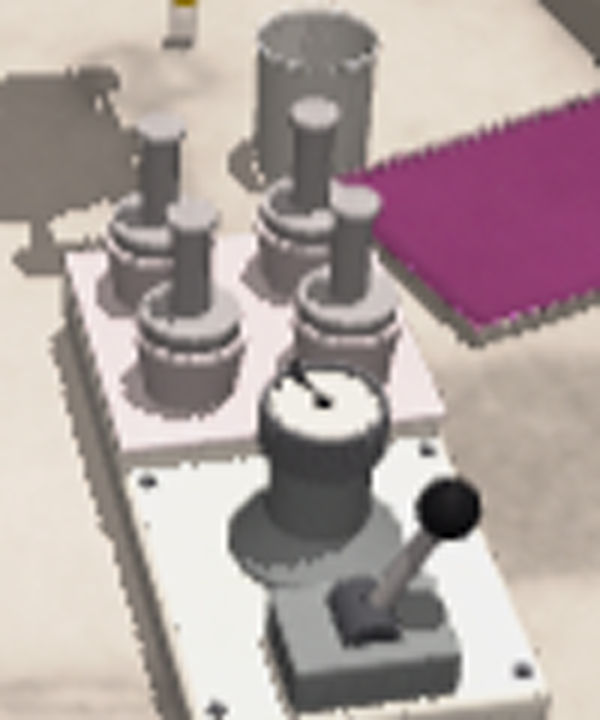

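View pics/t35.png

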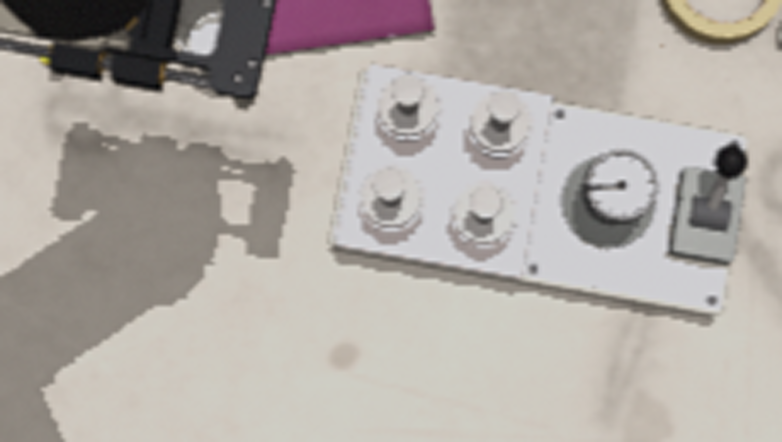

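View pics/d35.png

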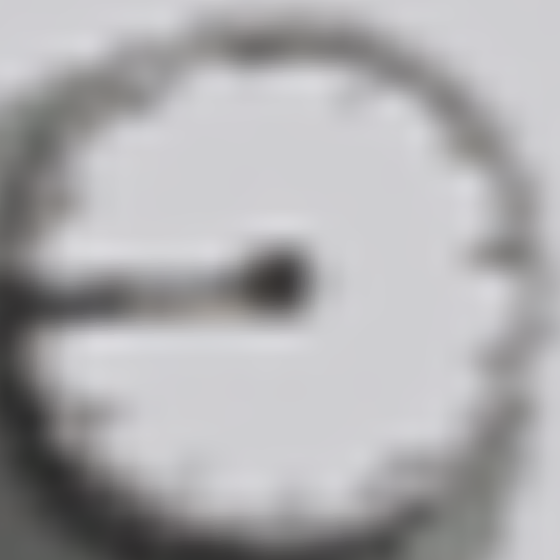

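```bash
python3 - <<'E'
from h import *
s=cam("side");t=cam("top")
S=dict(mp=(162,128),pp=(314,110),mm=(193,214),pm=(356,202));T=dict(mp=(391,184),pp=(408,91),mm=(486,202),pm=(502,115))
for k in S:
    a=(np.array(S[k])+.5)/6-.5+[310,165]; b=(np.array(T[k])+.5)/3.4-.5+[200,130]
    print(k,tri([s,t],[a,b]).round(1),CUP[k])
E
```

```text
mp [592.3  64.5 145.6] (592.6, 65.8)
pp [661.8  52.2 147.6] (663.4, 52.6)
mm [579.7  -4.5 146.1] (579.4, -5.0)
pm [648.4 -17.7 144.2] (650.2, -18.1)
```

View pics/side35.png

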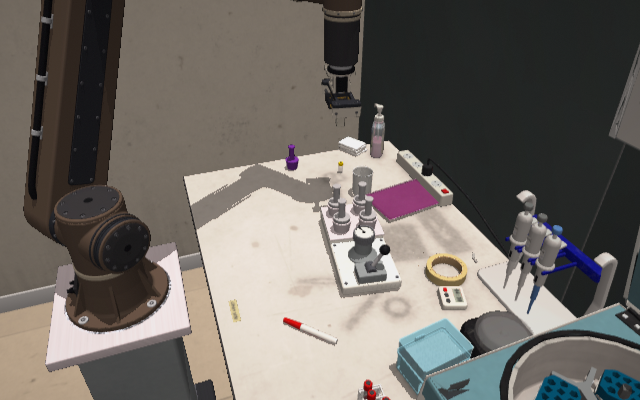

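```bash
python3 - <<'E'
from h import *
c=cam("side"); x0,y0,w,h,k=320,175,65,65,11
big=cv2.resize(c["image"][y0:y0+h,x0:x0+w],None,fx=k,fy=k,interpolation=cv2.INTER_CUBIC)[:600]
def circ(x,y,z,r,col):
    a=np.linspace(0,2*np.pi,60)
    p=[((proj(c,[x+r*np.cos(t),y+r*np.sin(t),z])-[x0,y0]+.5)*k-.5) for t in a]
    cv2.polylines(big,[np.int32(p)],True,col,1)
for n,(x,y) in CUP.items():
    m=95-9.5
    circ(x,y,m,26,(0,255,0)); circ(x,y,m+8,23,(0,0,255)); circ(x,y,m+59,12,(255,0,0))
cv2.imwrite("pics/s36.png",big)
E
```

```text
(no output)
```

View pics/s36.png

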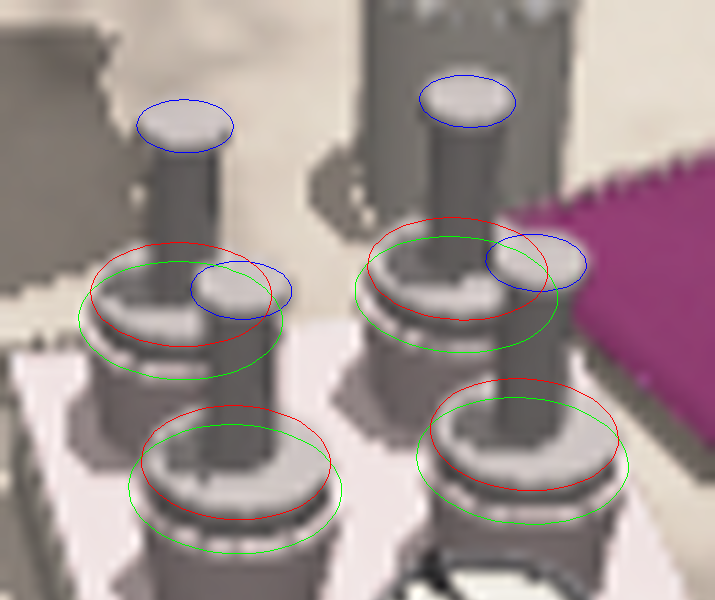

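```bash
python3 - <<'E'
from station import robot
print(robot.hand_in())
E
```

```text
the job is handed in; nothing more can be done
None
```

The job is done and handed in at about 43 s of the 210 s allowed; the station gave no verdict. I opened the clamp lever, stood all four steel holders in the cups and let go of them. I then turned the bezel about 143° anticlockwise in two grips, and pushed the lever back until it hit its stop.

The last pictures, taken with the gripper clear, showed:
- **Holders:** the outlines I projected for holders fully home fitted all four, in position and in height. Triangulating the disc tops gave 144 to 148 mm against an expected 144.5 mm. The highest reading, on the back cup farthest from the dial, was about 3 mm over. That would be close to the limit if real, but I took it as measurement noise because the projected outline there fitted.
- **Bezel:** the zero mark and the needle agreed to about 1–3° by eye, against an allowed 8°. The top view before and after closing the lever showed the same.
- **Clamp lever:** closed, leaning fully to the back.
- **Beaker, vial, marker and purple look-alike:** I never touched them. The vial and beaker looked undisturbed wherever they could be seen. I did not measure any of the four against its start position.

No check failed.

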